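Load the pouch-reel dispenser and lock it with its splined end cap

ROBOT

A 6-joint arm with a two-finger parallel gripper is mounted at the origin on a cart in front of the work surface, level with it; the furniture and walls round the work are solid. World frame = base frame: x ahead of the robot, y to its left, z up, the work surface at z = 0. Lengths are in m, angles in rad, forces in N, time in s.
With the tool pointing down it reaches from about 0.275 to 0.85 m from the base axis. Payload 19 kg.
Tool frame: the origin (TCP) lies between the finger pads; the fingertips stand ctrl.tips_ahead ahead of it and the grasp point (between the pads) lies 3 mm ahead of it (ctrl.tips_ahead is the distance from the TCP to the fingertips, in m); z points along the fingers, x is the direction in which the jaws open and shut, and the axes are right-handed (so a half turn about z gives the same grasp; the last joint's range is limited). The gripper opens to 85 mm and grips with 20 to 120 N. Pads are 22 mm wide; open, the fingers measure 114 mm over their backs; the gripper's body (76 mm by 85 mm) begins 54 mm behind the grasp point. The pads swing forward as they close: fully open they stand 13 mm farther back than shut.
Start: joints at [1.143, 0.15, 1.437, -0, 1.554, -0.134], TCP at [0.167, 0.55, 0.253] pointing down, gripper open.
Joint ranges: [-2.8, 2.8], [-0.68, 2.1], [0.12, 2.68], [-1.39, 4.53], [0.16, 2.79], [-2.81, 2.81]. Speed limits (rad/s): [1.89, 1.89, 2.22, 3.01, 3.01, 3.01].

INTERFACE

Orientations are given as a rotation vector (axis times angle).
In Python, from cell import get_state, get_image, ctrl gives the robot as it stands.
- The arm moves only by the tool servo_tool, never from a script. Its argument "plan" is a list of rows, each a list of 7 numbers: the turn, a rotation vector about the tool's x, y, z in rad, then the shift along the tool's x, y, z in m, then the finger opening in m, from 0 to 0.0854. A call has 1 to 5 rows; each row is the pose to reach, as a shift and turn from the pose commanded when the call began, along the tool's axes at that moment; what a row does not reach only later rows make up. A row lasts 1/12 s, in which the tool goes at most 41.7 mm and 7.16 degrees, less where a joint would pass 70% of its speed; a pose out of reach is approached as far as the arm can. A call with a gripper value outside its range is refused whole. The fingers move at their own pace and stop on an object; "grip_force" is the grip in N (left out, the last holds). Time passes only in rows, so rows that repeat a pose let the fingers close. It gives the time, the measured TCP pose, the force and the opening at its end, in the units of the state.
- get_state(): the state, without advancing time (a new reading comes with each control period).
- get_image(name): name is "scene" or "top" or "wrist"; returns a dict with "color" (420x560x3 uint8, red, green, blue), "range_z" (420x560 float32, m along the optical axis (not along the pixel's ray), 0 where there is no reading), "fx", "fy", "cx", "cy" (pixels), "D" ([k1, k2, p1, p2, k3] as OpenCV has them; the pictures are not rectified), "world_to_cam" (4x4, takes a point from world to camera coordinates). Camera axes: x right, y down, z forward; pixel columns grow to the right and rows downward; lengths in m; the calibration is good to about 2 mm. A picture is of the moment at which its call begins.
- ctrl.sign_off(): hands the job in, once; it reports no verdict.
The state is a dict: "t": time; "joint_positions": joint angles; "qvel": joint speeds; "tau": joint torques, N m; "tcp_pos": TCP position; "eef_rot": TCP orientation; "force": force on the tool from outside, world axes, zero at the start; "moment": the same for the moment, N m; "gripper_width": finger opening in m.
Only numpy, scipy, OpenCV 4.12 (cv2) and the standard library are available. Lean on these libraries where they do the work, as an engineer would, in place of code of your own. Each camera call takes 0.05 s, during which the arm holds its last target.

TASK

Refill the pouch dispenser: slide the wide reel onto its horizontal spindle until it sits against the back plate, then the narrow reel up against it, so that each lies behind its own lane of the cutter rail. Then put the fluted end cap, mouth first, on the spindle's ribbed tip, turn it under light pressure until its lugs drop between the ribs (never force it), push it fully home against the narrow reel and let go. Leave the nail brush, cup and bur block where they are.

Things in the scene. Friction and masses are not known exactly. Their poses are not given: they have to be found in the camera images.
- dispenser: White pouch-reel dispenser, fixed: base plate 16 mm high (x -97 to 68, y -51 to 175 mm), upright behind the spindle at y -24 to -10, top at z 155; 62 mm grey back flange, front face at y = 0; cutter rail, 72 mm high, at x -70 to -98; lane fin, 46 mm high, at x -45 to -75. Origin on the worktop below the spindle's root, y along the horizontal spindle to its tip, z up.
- spindle_root (a point): Point on the spindle's axis at the front face of the back flange, 115 mm above the worktop. Axes as the dispenser's: y runs along the spindle to its free tip. The spindle is a plain aluminium bar, 36 mm in diameter, up to 130 mm from here; then comes its ribbed tip.
- spindle_tip (a point): Point on the axis at the free end, 152 mm from the root; axes as the dispenser's. The last 22 mm: a 22 mm core with six straight ribs 60 degrees apart, 5.2 mm wide with pointed ends, 34 mm over the ribs. Their angle about the axis differs each time and is not measured; a brake holds the spindle (slips above 0.5 N m). The cap as it lies never fits: turn it 12 to 30 degrees about the spindle, either way.
- wide_reel: Wide reel of sterilising pouch, a rigid white paper tube lying on its side: 75 mm long, 66 mm outside, 41 mm bore, 0.15 to 0.27 kg, both ends alike. Origin at its centre, y along the bore. Home: end face on the back flange, centre 37.5 mm from the spindle root (let go, it hangs 2.5 mm below the spindle's axis).
- narrow_reel: Narrow reel, like the wide one but 50 mm long, 0.10 to 0.19 kg. Origin at its centre, y along the bore. Home: against the wide reel, centre 100 mm from the spindle root.
- end_cap: Grey fluted knob lying on its side, 44 mm long, 58 mm across its twelve flutes, 0.12 kg. Origin at its centre, y along its axis; its open mouth (39 mm bore, 31 mm deep) is at y = -22 mm and must face the dispenser. With its lugs on the rib ends it stops with its centre 158 to 164 mm from the spindle root. Meshed, it slides on until it meets the narrow reel, centre 147 mm from the root.
- cap_lugs (a point): Point on the cap's axis 10 mm inside its mouth, where its six inward lugs begin; axes as the cap's. Lugs: 14 mm long, 5.2 mm wide, their ends pointed, 60 degrees apart (the first 30 degrees from the cap's z axis), 27 mm across their tips. They go between the spindle's ribs with about 7 degrees of play either way.
- nail_brush: Bystander: white nail brush, 36 x 98 x 32 mm, on the worktop; origin at the middle of its underside.
- cup: Bystander: small waisted white cup, 42 mm across, 32 mm high; origin at the middle of its underside.
- bur_block: Bystander: blue block with upright burs, 36 x 92 x 51 mm; origin at the middle of its underside.
Not all that is in view belongs to the job. Leave any blue look-alike of the end_cap alone. What is shaped like the wide_reel but blue is not meant.

How it is judged:
On the way, in this order (a step that is already met when the one before it is completed fails the run):
1. the wide reel is threaded onto the spindle (y of wide_reel in the frame of spindle_root between 0.03 and 0.075 m and x of wide_reel in the frame of spindle_root between -0.006 and 0.006 m and z of wide_reel in the frame of spindle_root between -0.006 and 0.006 m and angle between the y axis of wide_reel and the y axis of dispenser, either way round below 0.1 rad), for 0.2 s.
2. the narrow reel is threaded on after it (all of step 1 and y of narrow_reel in the frame of spindle_root between 0.09 and 0.125 m and x of narrow_reel in the frame of spindle_root between -0.006 and 0.006 m and z of narrow_reel in the frame of spindle_root between -0.006 and 0.006 m and angle between the y axis of narrow_reel and the y axis of dispenser, either way round below 0.1 rad), for 0.2 s.
3. the end cap is meshed and all three are home (y of wide_reel in the frame of spindle_root between 0.03 and 0.0425 m and x of wide_reel in the frame of spindle_root between -0.006 and 0.006 m and z of wide_reel in the frame of spindle_root between -0.006 and 0.006 m and angle between the y axis of each of wide_reel, narrow_reel, end_cap and the y axis of dispenser, either way round below 0.1 rad and y of narrow_reel in the frame of spindle_root between 0.09 and 0.1065 m and x of narrow_reel in the frame of spindle_root between -0.006 and 0.006 m and z of narrow_reel in the frame of spindle_root between -0.006 and 0.006 m and y of end_cap in the frame of spindle_root between 0.137 and 0.1535 m and x of end_cap in the frame of spindle_root between -0.006 and 0.006 m and z of end_cap in the frame of spindle_root between -0.006 and 0.006 m), for 0.2 s.
At the end, for the whole second after the job is handed in: Centres along the spindle from the back flange: wide reel at most 42.5 mm, narrow reel at most 106.5 mm, end cap at most 153.5 mm (only possible meshed); each within 6 mm of the axis sideways and in height and within 6 degrees of parallel to it; all at rest (all of step 3 and linear speed of each of wide_reel, narrow_reel, end_cap below 0.02 m/s); the robot touches nothing.
It fails at once if the end cap is forced against the spindle (over 80 N) (contact force between end_cap and dispenser above 80 N).
It fails at once if the nail brush is pushed away (more than 20 mm) (distance of nail_brush from where it was at the start of the episode above 0.02 m).
It fails at once if the cup is pushed away (more than 20 mm) (distance of cup from where it was at the start of the episode above 0.02 m).
It fails at once if the bur block is pushed away (more than 20 mm) (distance of bur_block from where it was at the start of the episode above 0.02 m).
It also fails if it takes over 64 s, if anything falls off the work surface, if the arm or the gripper's body presses on something with over 40 N, if the wrist force passes 120 N, or if a joint passes its speed limit or range.

## Working session

There is one attempt and no reset: what is moved stays moved. The work goes in short steps, Python scripts to look and compute and a tool call to move; the robot and the scene stay as the last step left them, time stands still between calls to the robot, and variables do not carry over. Pictures are saved under pics/ and viewed, and the job is handed in when it is done.

Besides the shell and the picture viewer there is one more tool, called after ">>>" by a JSON object that holds its "method" and its "body". servo_tool: Moves the arm, as the interface text tells. Its arguments: {"type":"object","properties":{"plan":{"type":"array","items":{"type":"array","items":{"type":"number"}}},"grip_force":{"type":"number"}},"required":["plan"]}

```bash
ls; mkdir -p pics; python3 - <<'E'
from cell import get_state,get_image,ctrl
import cv2
s=get_state();print(s, ctrl.tips_ahead)
for n in ["scene","top","wrist"]:
    d=get_image(n);cv2.imwrite(f"pics/{n}0.png",d["color"][:,:,::-1]);print(n,d["fx"],d["cx"],d["cy"],d["D"],d["world_to_cam"])
E
```

```text
pics
{'t': 0.0, 'joint_positions': array([ 1.14304920e+00,  1.50956490e-01,  1.43803090e+00,  4.39647864e-05,
        1.55379885e+00, -1.33980881e-01]), 'qvel': array([ 8.42210493e-04, -1.10378837e-03, -4.31212012e-04,  8.76274307e-05,
       -1.48068652e-03,  7.23467355e-05]), 'tau': array([-4.62650551e-04, -7.13060760e+01, -5.70867169e+01, -1.97806667e-04,
        8.97875841e-03, -1.25313054e-04]), 'tcp_pos': array([0.16639934, 0.55016471, 0.25269232]), 'eef_rot': array([ 2.52220932e+00,  1.87207867e+00, -1.67435651e-03]), 'force': array([ 0.02662081,  1.04208811, -0.15778642]), 'moment': array([0.0071959 , 0.01320713, 0.00296139]), 'gripper_width': 0.08549948492252818} 0.022
scene 379.55926833642195 284.820291062608 212.59973689042033 [-0.04833333  0.          0.          0.          0.        ] [[-0.87193402 -0.48932872  0.01698426  0.410726  ]
 [-0.36882509  0.63360355 -0.68008425  0.35097157]
 [ 0.32202347 -0.59925282 -0.7329372   0.69678609]
 [ 0.          0.          0.          1.        ]]
top 520.873634176771 282.9413490977197 201.35854576262554 [-0.13934034  0.          0.          0.          0.        ] [[ 0.01393332 -0.9998373   0.01145624 -0.15347587]
 [-0.99056246 -0.01536464 -0.13619818  0.54912378]
 [ 0.13635204 -0.00945043 -0.99061537  1.19216913]
 [ 0.          0.          0.          1.        ]]
wrist 301.91834932446477 278.2930567604872 208.84467382707828 [-0.05572037  0.          0.          0.          0.        ] [[ 0.28932644  0.9572293  -0.00150875 -0.57445595]
 [ 0.90892278 -0.27423053  0.3140971  -0.04132232]
 [ 0.3002492  -0.09224794 -0.94938966  0.3804232 ]
 [ 0.          0.          0.          1.        ]]
```

View pics/scene0.png

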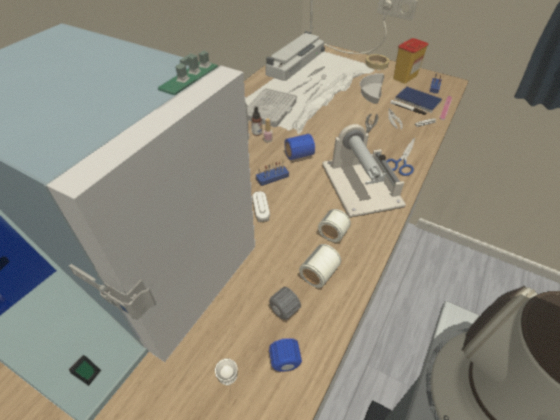

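View pics/top0.png

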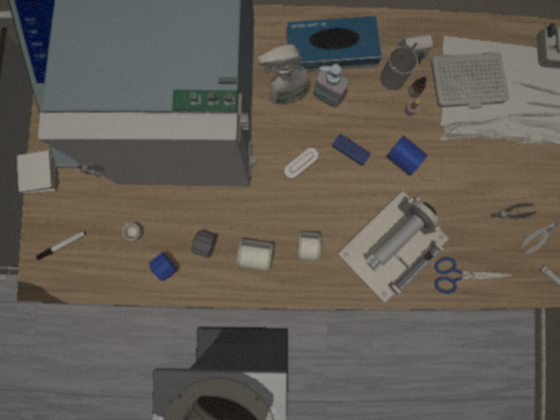

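View pics/wrist0.png

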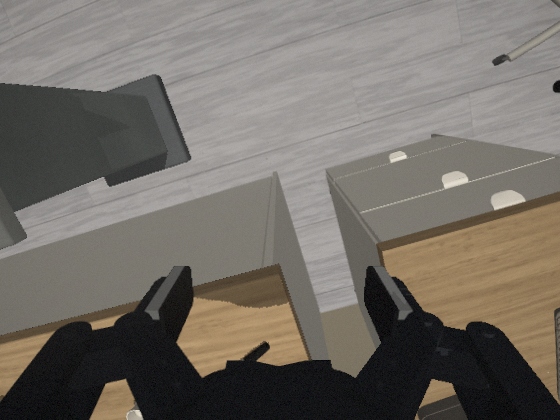

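```bash
cat > h.py <<'E'
import numpy as np, cv2
from cell import get_state,get_image,ctrl
from scipy.spatial.transform import Rotation as R
def cloud(d):
    H,W=d["range_z"].shape
    u,v=np.meshgrid(np.arange(W),np.arange(H))
    K=np.array([[d["fx"],0,d["cx"]],[0,d["fy"],d["cy"]],[0,0,1]])
    p=cv2.undistortPoints(np.stack([u,v],-1).reshape(-1,1,2).astype(np.float64),K,np.array(d["D"])).reshape(H,W,2)
    z=d["range_z"].astype(float)
    P=np.dstack([p[...,0]*z,p[...,1]*z,z])
    T=np.linalg.inv(d["world_to_cam"])
    Q=P@T[:3,:3].T+T[:3,3]
    Q[z==0]=np.nan
    return Q
def proj(d,pts):
    K=np.array([[d["fx"],0,d["cx"]],[0,d["fy"],d["cy"]],[0,0,1]])
    T=d["world_to_cam"];r,_=cv2.Rodrigues(T[:3,:3])
    return cv2.projectPoints(np.asarray(pts,float).reshape(-1,1,3),r,T[:3,3],K,np.array(d["D"]))[0].reshape(-1,2)
def save(d,name,box=None,s=1,marks=()):
    im=d["color"][:,:,::-1].copy()
    for m in marks: cv2.circle(im,tuple(int(round(a)) for a in m),1,(0,0,255),-1)
    if box: u0,v0,u1,v1=box; im=im[v0:v1,u0:u1]
    im=cv2.resize(im,None,fx=s,fy=s,interpolation=cv2.INTER_CUBIC); cv2.imwrite(f"pics/{name}.png",im)
E
python3 - <<'E'
from h import *
d=get_image("top");Q=cloud(d)
for n,(u,v) in dict(wide=(255,254),narrow=(309,246),cap=(203,243),bluecap=(162,266),bluereel=(407,155),flange=(428,215),tip=(372,262),brush=(301,163),cup=(132,231),bur=(351,150),base=(385,295)).items(): print(n,Q[v,u].round(3))
save(d,"topA",(115,210,335,290),3.6)
save(d,"topB",(330,180,460,310),4.5)
e=get_image("scene");save(e,"sceneA",(250,100,420,320),2.7)
np.savez("c.npz",top=Q,scene=cloud(e),tc=d["color"],sc=e["color"])
E
```

```text
wide [ 0.425 -0.083  0.068]
narrow [ 0.445 -0.206  0.068]
cap [0.449 0.038 0.058]
bluecap [0.394 0.132 0.056]
bluereel [ 0.663 -0.438  0.064]
flange [ 0.51  -0.458  0.156]
tip [ 0.409 -0.34   0.129]
brush [ 0.647 -0.188  0.026]
cup [0.477 0.218 0.013]
bur [ 0.684 -0.31   0.018]
base [ 0.334 -0.391  0.015]
```

View pics/topA.png

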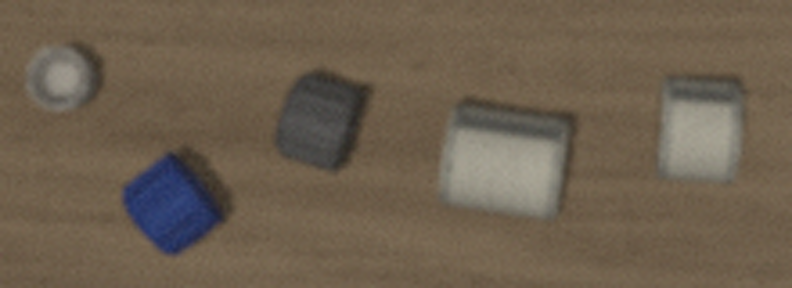

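View pics/topB.png

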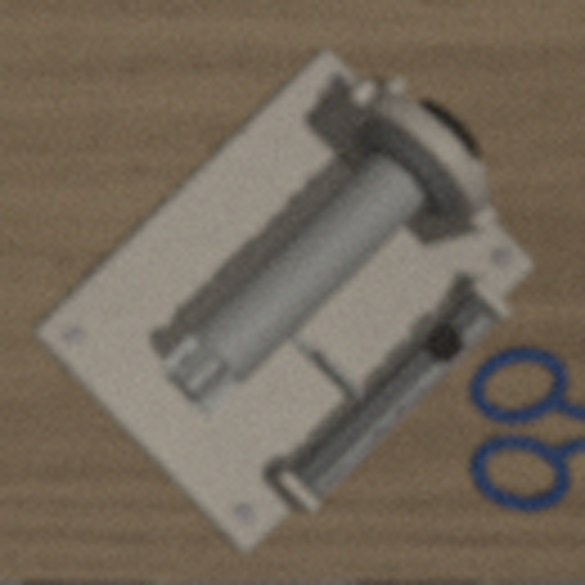

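View pics/sceneA.png

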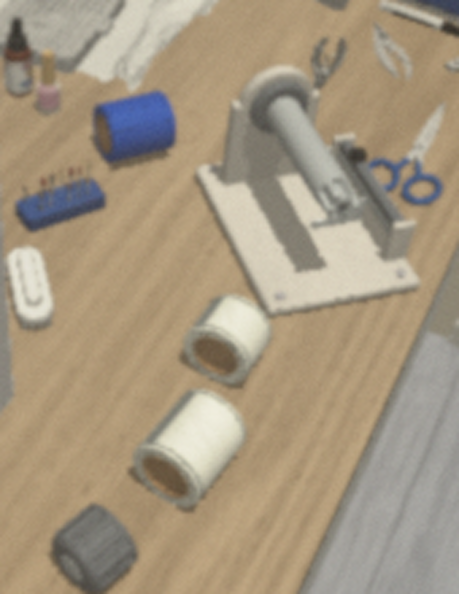

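```bash
cat > fit.py <<'E'
from h import *
from scipy.optimize import least_squares
c=np.load("c.npz");
def cyl(P,r,x0):
    # x0: cx,cy,cz,yaw (axis horizontal)
    def f(x):
        a=np.array([np.cos(x[3]),np.sin(x[3]),0]);q=P-x[:3];q=q-np.outer(q@a,a)
        return np.append(np.linalg.norm(q,axis=1)-r, 1e-3*((x[:3]-P.mean(0))@a))
    s=least_squares(f,x0,loss="soft_l1",f_scale=0.002);x=s.x
    a=np.array([np.cos(x[3]),np.sin(x[3]),0]);res=np.abs(f(x)[:-1]);t=(P-x[:3])@a
    t=t[res<0.004]
    lo,hi=np.percentile(t,[1,99]);cen=x[:3]+a*(lo+hi)/2
    return cen,np.degrees(x[3]),hi-lo,np.median(res),len(P)
if __name__=="__main__":
  for cam in ["top","scene"]:
    Q=c[cam].reshape(-1,3)
    for n,(x,y,z0,z1,r,yaw,rr) in dict(wide=(.425,-.083,.02,.08,.033,1.6,.055),narrow=(.445,-.206,.02,.08,.033,1.6,.05),cap=(.449,.038,.02,.08,.029,1.3,.045)).items():
        m=(np.hypot(Q[:,0]-x,Q[:,1]-y)<rr)&(Q[:,2]>z0)&(Q[:,2]<z1)
        P=Q[m]
        try: print(cam,n,*[np.round(v,4) for v in cyl(P,r,[x,y,r,yaw])])
        except Exception as e: print(cam,n,e)
    m=(np.hypot(Q[:,0]-.455,Q[:,1]+.395)<.085)&(Q[:,2]>.105)&(Q[:,2]<.145)
    P=Q[m];a=np.array([-.65,.76]);
    # within 25mm of line
    d=(P[:,:2]-[.455,-.395])@np.array([.76,.65]);P=P[(abs(d)<.03)];t=(P[:,:2]-[.455,-.395])@a
    P=P[(t<.05)&(t>-.05)]
    print(cam,"spindle",*[np.round(v,4) for v in cyl(P,.018,[.455,-.395,.115,2.27])])
E
python3 fit.py
```

```text
top wide [ 0.4249 -0.0815  0.0337] 82.7964 0.0713 0.0012 899
top narrow [ 0.4471 -0.206   0.0336] 86.6094 0.0497 0.0012 631
top cap [0.4488 0.0399 0.0278] 74.0019 0.0418 0.0014 464
top spindle [ 0.4549 -0.3958  0.1154] 134.1516 0.0985 0.0012 709
scene wide [ 0.427  -0.0802  0.0343] 82.8845 0.0744 0.0008 1020
scene narrow [ 0.4491 -0.2054  0.0343] 87.6214 0.0502 0.0012 606
scene cap [0.4519 0.0413 0.0282] 69.4339 0.043 0.0012 686
scene spindle [ 0.4555 -0.3951  0.1169] 134.2609 0.0984 0.0006 387
```

```bash
python3 - <<'E'
from h import *
d=get_image("scene");save(d,"capS",(262,280,312,325),12)
c=np.load("c.npz")
yaw=np.radians(134.2);a=np.array([np.cos(yaw),np.sin(yaw)]);b=np.array([a[1],-a[0]])
p0=np.array([.4552,-.3955])
for cam in["top","scene"]:
    Q=c[cam].reshape(-1,3)
    t=(Q[:,:2]-p0)@a; s=(Q[:,:2]-p0)@b
    m=(abs(s)<.011)&(Q[:,2]>.12)&(Q[:,2]<.16);h,e=np.histogram(t[m],np.arange(-.1,.1,.003));print(cam,"tip side max t",np.sort(t[m])[-12:].round(4))
    # flange: points z .137-.15 
    m=(abs(s)<.02)&(Q[:,2]>.137)&(Q[:,2]<.16)&(abs(t)<.15);print("flange t",np.percentile(t[m],[1,5,50,95,99]).round(4))
    m=(abs(s)<.11)&(abs(t)<.17)&(Q[:,2]>.01)&(Q[:,2]<.022)
    print("base t",np.percentile(t[m],[.5,1,99,99.5]).round(4),"s",np.percentile(s[m],[.5,1,99,99.5]).round(4))
E
```

```text
top tip side max t [0.4968 0.497  0.497  0.4971 0.4973 0.4974 0.4975 0.4976 0.4981 0.4988
 0.499  0.499 ]
flange t [-0.096  -0.0933 -0.0821 -0.0706  0.0421]
base t [-0.1197 -0.117   0.1015  0.1022] s [-0.0949 -0.0929  0.0663  0.0669]
scene tip side max t [0.6617 0.6617 0.6621 0.6623 0.6626 0.6629 0.6632 0.6633 0.6638 0.6638
 0.6643 0.6649]
flange t [-0.0956 -0.0931 -0.0822 -0.0721 -0.0361]
base t [-0.1194 -0.114   0.1021  0.1025] s [-0.0933 -0.0918  0.069   0.0694]
```

View pics/capS.png

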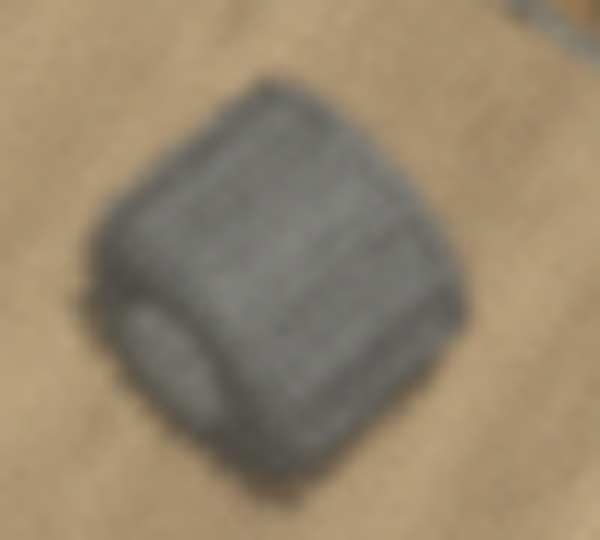

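```bash
cat >> h.py <<'E'
def Rdown(yaw,lean=0,axis_yaw=None):
    c,s=np.cos(yaw),np.sin(yaw)
    return np.array([[c,s,0],[s,-c,0],[0,0,-1.]])
def go(x,y,z,yawdeg,lean=0,s=None):
    """lean deg: rotate tool about spindle axis dir (a) after"""
    s=s or get_state()
    R0=R.from_rotvec(s["eef_rot"]).as_matrix()
    Rt=Rdown(np.radians(yawdeg))
    if lean: 
        ax=np.radians(134.2);Rt=R.from_rotvec(np.radians(lean)*np.array([np.cos(ax),np.sin(ax),0])).as_matrix()@Rt
    dr=R.from_matrix(R0.T@Rt).as_rotvec();dp=R0.T@(np.array([x,y,z])-s["tcp_pos"])
    print("t",round(s["t"],2),"turn",dr.round(4),"shift",dp.round(4),"F",s["force"].round(1),"w",round(s["gripper_width"],4))
def st():
    s=get_state();M=R.from_rotvec(s["eef_rot"]).as_matrix()
    print("t",round(s["t"],2),"tcp",s["tcp_pos"].round(4),"yaw",np.degrees(np.arctan2(M[1,0],M[0,0])).round(2),"z",M[:,2].round(4),"F",s["force"].round(1),"M",s["moment"].round(2),"w",round(s["gripper_width"],4),"q",s["joint_positions"].round(2))
E
python3 -c "
from h import *
st();go(.426,-.081,.16,-7.2)
d=get_image('wrist');s=get_state();M=np.eye(4);M[:3,:3]=R.from_rotvec(s['eef_rot']).as_matrix();M[:3,3]=s['tcp_pos'];print((d['world_to_cam']@M).round(3));print(np.linalg.inv(d['world_to_cam']@M).round(3))"
```

```text
t 0.3 tcp [0.1665 0.5503 0.2531] yaw 73.17 z [-2.e-04 -4.e-04 -1.e+00] F [-0.7 -0.8 -0.3] M [-0.03  0.01 -0.01] w 0.0854 q [ 1.14  0.15  1.44 -0.    1.55 -0.13]
t 0.3 turn [3.0000e-04 4.0000e-04 1.4027e+00] shift [-0.5291  0.4312  0.0933] F [-0.7 -0.8 -0.3] w 0.0854
[[ 1.    -0.     0.001 -0.   ]
 [ 0.     0.949 -0.314  0.038]
 [-0.     0.314  0.949  0.14 ]
 [ 0.     0.     0.     1.   ]]
[[ 1.     0.    -0.     0.   ]
 [-0.     0.949  0.314 -0.08 ]
 [ 0.001 -0.314  0.949 -0.12 ]
 [ 0.     0.     0.     1.   ]]
```

>>> {"method": "servo_tool", "body": {"plan": [[0,0,1.4,-0.529,0.431,0.05,0.085],[0,0,1.4,-0.529,0.431,0.05,0.085],[0,0,1.4,-0.529,0.431,0.05,0.085],[0,0,1.4,-0.529,0.431,0.05,0.085],[0,0,1.4,-0.529,0.431,0.05,0.085]]}}

```text
t: 0.77
tcp_pos: [0.2455, 0.3564, 0.2378]
eef_rot: [2.979, 0.998, 0.0]
force: [2.8, -1.0, 0.5]
gripper_width: 0.0852
```

```bash
python3 -c "
from h import *
st();go(.426,-.081,.16,-7.2)"
```

```text
t 0.77 tcp [0.2455 0.3564 0.2378] yaw 37.05 z [ 2.e-04 -0.e+00 -1.e+00] F [ 2.8 -1.   0.5] M [-0.02 -0.02 -0.05] w 0.0852 q [ 0.79 -0.15  1.77 -0.    1.52  0.14]
t 0.77 turn [ 1.000e-04 -2.000e-04  7.723e-01] shift [-0.1195  0.4578  0.0779] F [ 2.8 -1.   0.5] w 0.0852
```

>>> {"method": "servo_tool", "body": {"plan": [[0,0,0.77,-0.12,0.458,0.06,0.085],[0,0,0.77,-0.12,0.458,0.06,0.085],[0,0,0.77,-0.12,0.458,0.06,0.085],[0,0,0.77,-0.12,0.458,0.06,0.085],[0,0,0.77,-0.12,0.458,0.06,0.085]]}}

```text
t: 1.18
tcp_pos: [0.3245, 0.1676, 0.2122]
eef_rot: [-3.141, -0.044, -0.002]
force: [1.4, 1.0, 0.1]
gripper_width: 0.0847
```

```bash
python3 -c "
from h import *
st();go(.426,-.081,.16,-7.2)"
```

```text
t 1.18 tcp [0.3245 0.1676 0.2122] yaw 1.6 z [ 1.e-03  1.e-04 -1.e+00] F [1.4 1.  0.1] M [ 0.02  0.   -0.03] w 0.0847 q [ 0.27 -0.29  1.93 -0.    1.5   0.24]
t 1.18 turn [-0.0002 -0.001   0.1536] shift [0.0945 0.2514 0.0523] F [1.4 1.  0.1] w 0.0847
```

>>> {"method": "servo_tool", "body": {"plan": [[0,0,0.15,0.095,0.25,0.05,0.085],[0,0,0.15,0.095,0.25,0.05,0.085],[0,0,0.15,0.095,0.25,0.05,0.085],[0,0,0.15,0.095,0.25,0.05,0.085],[0,0,0.15,0.095,0.25,0.05,0.085]]}}

```text
t: 1.6
tcp_pos: [0.4035, -0.0208, 0.174]
eef_rot: [3.136, -0.183, 0.002]
force: [1.2, 0.8, -0.3]
gripper_width: 0.0847
```

```bash
python3 -c "
from h import *
d=get_image('wrist');save(d,'w1')
st();go(.426,-.081,.12,-7.2)"
```

```text
t 1.65 tcp [ 0.4052 -0.0261  0.1725] yaw -6.87 z [-3.0e-04 -2.2e-03 -1.0e+00] F [-2.6 -1.7 -5.4] M [-0.06  0.1   0.01] w 0.0849 q [-0.25 -0.17  1.92 -0.    1.39 -0.13]
t 1.65 turn [ 0.0022 -0.      0.0058] shift [0.0272 0.0519 0.0526] F [-2.6 -1.7 -5.4] w 0.0849
```

View pics/w1.png

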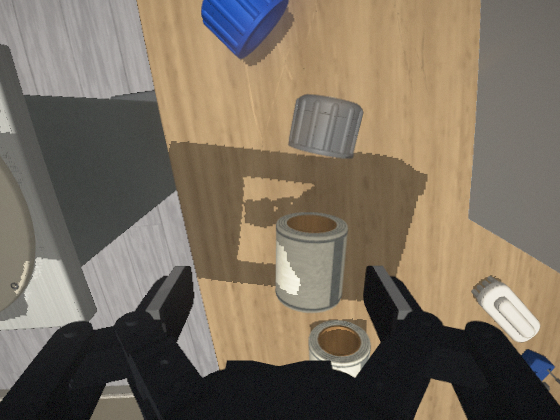

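>>> {"method": "servo_tool", "body": {"plan": [[0.002,0,0.006,0.023,0.05,0.05,0.085],[0.002,0,0.006,0.022,0.054,0.1,0.085],[0.002,0,0.006,0.022,0.054,0.136,0.085],[0.002,0,0.006,0.022,0.054,0.136,0.085],[0.002,0,0.006,0.022,0.054,0.136,0.085]]}}

```text
t: 2.07
tcp_pos: [0.4163, -0.0746, 0.0335]
eef_rot: [-3.132, 0.194, 0.011]
force: [-1.1, 0.4, -1.3]
gripper_width: 0.085
```

```bash
python3 -c "
from h import *
d=get_image('wrist');save(d,'w2')
st();go(.426,-.081,.036,-7.2)"
```

```text
t 2.12 tcp [ 0.4174 -0.0745  0.0365] yaw -7.06 z [-0.0044  0.0036 -1.    ] F [-0.4  0.7  1.3] M [-0.02  0.04  0.04] w 0.0853 q [-0.36  0.03  2.04  0.    1.08 -0.24]
t 2.12 turn [-0.003   0.0048  0.0024] shift [0.0093 0.0054 0.0004] F [-0.4  0.7  1.3] w 0.0853
```

View pics/w2.png

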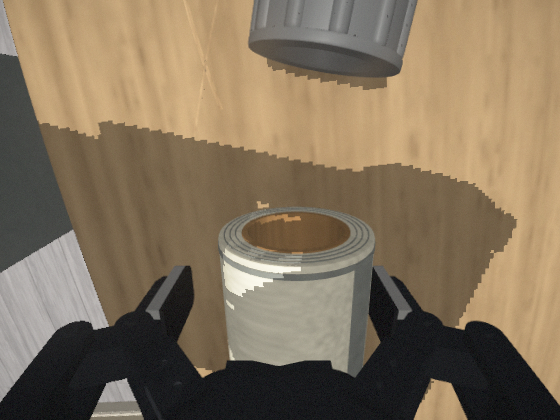

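>>> {"method": "servo_tool", "body": {"plan": [[0,0.003,0.002,0.009,0.006,0.0,0.085],[0,0.003,0.002,0.009,0.006,0.0,0.085],[0,0.003,0.002,0.009,0.006,0.0,0.06],[0,0.003,0.002,0.009,0.006,0.0,0.05],[0,0.003,0.002,0.009,0.006,0.0,0.05]], "grip_force": 40}}

```text
t: 2.53
tcp_pos: [0.4277, -0.0819, 0.0398]
eef_rot: [-3.135, 0.194, -0.008]
force: [-3.7, 0.3, 15.5]
gripper_width: 0.0656
```

>>> {"method": "servo_tool", "body": {"plan": [[0,0,0,0,0,0,0.05],[0,0,0,0,0,0,0.05],[0,0,0,0,0,0,0.05]]}}

```text
t: 2.78
tcp_pos: [0.4277, -0.0818, 0.0398]
eef_rot: [-3.135, 0.194, -0.009]
force: [-4.0, -0.2, 16.1]
gripper_width: 0.0661
```

```bash
python3 -c "
from h import *
d=get_image('wrist');save(d,'w3')
st()"
```

```text
t 2.83 tcp [ 0.4277 -0.0819  0.0398] yaw -7.09 z [ 5.5e-03  4.0e-04 -1.0e+00] F [-3.9 -0.3 15.8] M [0.09 0.69 0.02] w 0.0658 q [-0.37  0.04  2.02  0.    1.08 -0.25]
```

View pics/w3.png

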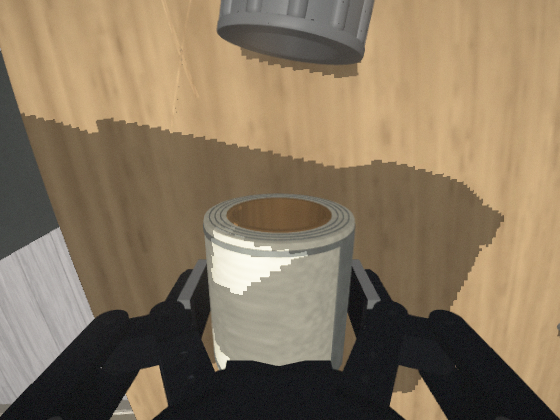

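>>> {"method": "servo_tool", "body": {"plan": [[0,0,0,0,0,-0.01,0.05],[0,0,0,0,0,-0.035,0.05],[0,0,0,0,0,-0.065,0.05],[0,0,0,0,0,-0.1,0.05],[0,0,0,0,0,-0.1,0.05]]}}

```text
t: 3.25
tcp_pos: [0.4287, -0.0824, 0.1449]
eef_rot: [3.135, -0.194, 0.018]
force: [0.3, -1.2, 0.4]
gripper_width: 0.0653
```

```bash
python3 -c "
from h import *
root=np.array([.5059,-.4476]);a=np.array([np.cos(np.radians(134.2)),np.sin(np.radians(134.2))])
p=root+a*.225;print(p)
st();go(p[0],p[1],.118,44.2)"
```

```text
[ 0.34903785 -0.28629511]
t 3.25 tcp [ 0.4287 -0.0824  0.1449] yaw -7.1 z [ 0.0114 -0.0016 -0.9999] F [ 0.3 -1.2  0.4] M [-0.03 -0.06 -0.01] w 0.0653 q [-0.37 -0.08  1.9   0.    1.31 -0.25]
t 3.25 turn [ 0.0053 -0.0107 -0.8953] shift [-0.0542  0.2121  0.0263] F [ 0.3 -1.2  0.4] w 0.0653
```

>>> {"method": "servo_tool", "body": {"plan": [[0.005,-0.01,-0.895,-0.054,0.212,0,0.05],[0.005,-0.01,-0.895,-0.054,0.212,0,0.05],[0.005,-0.01,-0.895,-0.054,0.212,0,0.05],[0.005,-0.01,-0.895,-0.054,0.212,0,0.05],[0.005,-0.01,-0.895,-0.054,0.212,0,0.05]]}}

```text
t: 3.67
tcp_pos: [0.3662, -0.2377, 0.1387]
eef_rot: [-3.083, -0.591, 0.002]
force: [1.0, -0.3, -1.5]
gripper_width: 0.0655
```

```bash
python3 -c "
from h import *
st();go(.349,-.286,.125,44.2)"
```

```text
t 3.67 tcp [ 0.3662 -0.2377  0.1387] yaw 21.7 z [-0.0016  0.0025 -1.    ] F [ 1.  -0.3 -1.5] M [-0.   -0.07 -0.02] w 0.0655 q [-0.75 -0.07  1.9   0.    1.31 -1.13]
t 3.67 turn [-0.0031 -0.     -0.3927] shift [-0.0338  0.0386  0.0136] F [ 1.  -0.3 -1.5] w 0.0655
```

>>> {"method": "servo_tool", "body": {"plan": [[-0.003,0,-0.393,-0.034,0.039,0.012,0.05],[-0.003,0,-0.393,-0.034,0.039,0.012,0.05],[-0.003,0,-0.393,-0.034,0.039,0.012,0.05],[-0.003,0,-0.393,-0.034,0.039,0.012,0.05],[-0.003,0,-0.393,-0.034,0.039,0.012,0.05]]}}

```text
t: 4.08
tcp_pos: [0.3493, -0.2855, 0.1262]
eef_rot: [-2.912, -1.176, 0.001]
force: [1.2, 0.4, -1.2]
gripper_width: 0.0654
```

```bash
python3 -c "
from h import *
for n in ['wrist','top','scene']:
    d=get_image(n);save(d,'x_'+n);np.savez('x_'+n+'.npz',Q=cloud(d))
st();go(.349,-.286,.12,44.2)"
```

```text
t 4.23 tcp [ 0.3496 -0.2851  0.126 ] yaw 43.81 z [-6.e-04  5.e-04 -1.e+00] F [ 0.1  0.3 -1.8] M [ 0.02  0.   -0.  ] w 0.0653 q [-0.86 -0.03  1.89 -0.    1.28 -1.62]
t 4.23 turn [-0.0008  0.0001 -0.0068] shift [-0.0011  0.0002  0.006 ] F [ 0.1  0.3 -1.8] w 0.0653
```

View pics/x_wrist.png

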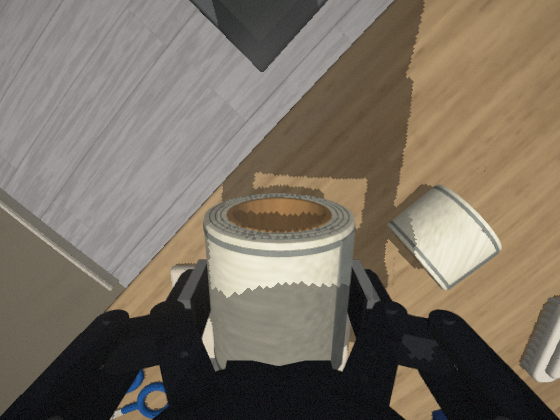

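View pics/x_scene.png

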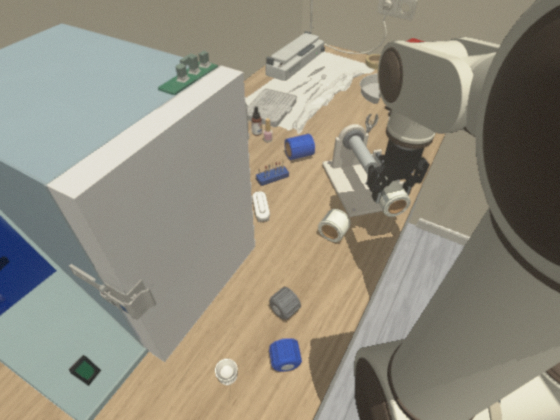

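View pics/x_top.png

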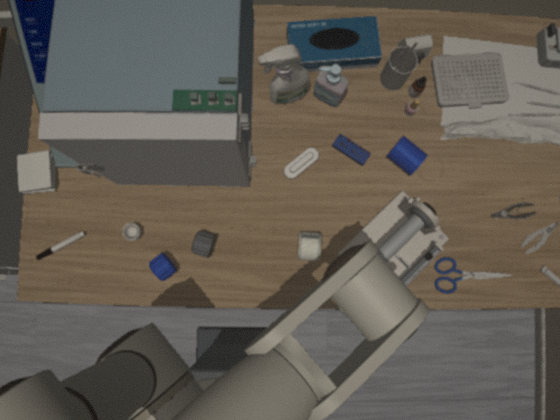

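```bash
cat > fit2.py <<'E'
from h import *
from scipy.optimize import least_squares
A=np.radians(134.2)
def cyl2(P,r,x0):
    def ax(x): return np.array([np.cos(x[3])*np.cos(x[4]),np.sin(x[3])*np.cos(x[4]),np.sin(x[4])])
    def f(x):
        a=ax(x);q=P-x[:3];q=q-np.outer(q@a,a)
        return np.append(np.linalg.norm(q,axis=1)-r,1e-3*((x[:3]-P.mean(0))@a))
    x=least_squares(f,x0,loss="soft_l1",f_scale=0.0015).x
    a=ax(x);res=np.abs(f(x)[:-1]);t=((P-x[:3])@a)[res<.003]
    lo,hi=np.percentile(t,[.5,99.5])
    return x[:3]+a*(lo+hi)/2,np.degrees(x[3:]),hi-lo,np.median(res),len(P),x[:3]+a*hi
def reelfit(Q,cen,r=.033,box=(.04,.036),x0yaw=A,zmin=-.01):
    cen=np.array(cen);a=np.array([np.cos(x0yaw),np.sin(x0yaw),0]);b=np.array([a[1],-a[0],0])
    q=Q.reshape(-1,3)-cen
    m=(abs(q@a)<box[0])&(abs(q@b)<box[1]*.85)&(q[:,2]>zmin)&(q[:,2]<.05)
    P=Q.reshape(-1,3)[m];n=np.linalg.norm((P-cen)-np.outer((P-cen)@a,a),axis=1)
    P=P[abs(n-r)<.008]
    return cyl2(P,r,[*cen,x0yaw,0.])
if __name__=="__main__":
    Q=np.load("x_wrist.npz")["Q"]
    print(reelfit(Q,[.3495,-.2852,.119],box=(.06,.036)))
    Q=np.load("x_scene.npz")["Q"]
    print(reelfit(Q,[.3495,-.2852,.119],box=(.06,.036)))
E
python3 fit2.py
```

```text
(array([ 0.34722408, -0.28284942,  0.11954729]), array([133.87142933,  -0.83127976]), np.float64(0.06774729227259044), np.float64(0.0003796561644014082), 19116, array([ 0.32375068, -0.25843259,  0.11905585]))
(array([ 0.34650536, -0.2829033 ,  0.12131009]), array([132.70042728,  -2.37324228]), np.float64(0.06897237234598884), np.float64(0.0009875743591378425), 481, array([ 0.32313809, -0.25758081,  0.11988205]))
```

>>> {"method": "servo_tool", "body": {"plan": [[0.014,0,-0.006,-0.0012,0,0.0045,0.05],[0.014,0,-0.006,-0.0012,0,0.0045,0.05],[0.014,0,-0.006,-0.0012,0.01,0.0045,0.05],[0.014,0,-0.006,-0.0012,0.02,0.0045,0.05],[0.014,0,-0.006,-0.0012,0.02,0.0045,0.05]]}}

```text
t: 4.65
tcp_pos: [0.3638, -0.302, 0.1211]
eef_rot: [-2.898, -1.178, 0.009]
force: [1.1, -0.7, -2.3]
gripper_width: 0.0657
```

```bash
cat >> h.py <<'E'
ROOT=np.array([.5059,-.4476,.115]);AX=np.array([np.cos(np.radians(134.2)),np.sin(np.radians(134.2)),0]);BX=np.array([AX[1],-AX[0],0])
def dsp(p): 
    q=np.asarray(p)-ROOT;return np.array([q@BX,q@AX,q[2]])
def std():
    s=get_state();M=R.from_rotvec(s["eef_rot"]).as_matrix()
    D=np.stack([BX,AX,[0,0,1]])
    print("t",round(s["t"],2),"tcp_disp(mm)",(dsp(s["tcp_pos"])*1e3).round(1),"toolx",(D@M[:,0]).round(3),"toolz",(D@M[:,2]).round(3),"F_disp",(D@s["force"]).round(1),"M",(D@s["moment"]).round(2),"w",round(s["gripper_width"],4))
E
python3 -c "
from h import *
from fit2 import *
d=get_image('wrist');s=get_state()
r=reelfit(cloud(d),s['tcp_pos']-[0,0,.006],box=(.06,.036));print((dsp(r[0])*1e3).round(1),(dsp(r[5])*1e3).round(1),r[1])
std();e=get_image('scene');save(e,'x2',(310,110,450,230),5)"
```

```text
[-1.000e-01  2.067e+02 -5.000e-01] [ -0.  240.7  -0.5] [ 1.34099586e+02 -3.85111720e-02]
t 4.7 tcp_disp(mm) [ -0.3 204.3   5.9] toolx [ 1.     0.001 -0.   ] toolz [-0.     0.015 -1.   ] F_disp [-0.3  0.2 -2.1] M [0.01 0.   0.04] w 0.0655
```

View pics/x2.png

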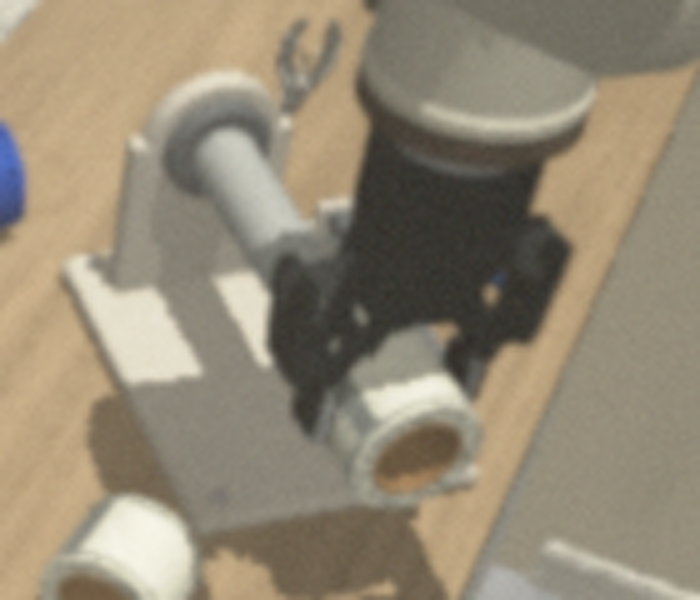

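>>> {"method": "servo_tool", "body": {"plan": [[0,0,0,0,0.01,0,0.05],[0,0,0,0,0.02,-0.0002,0.05],[0,0,0,0,0.03,-0.0004,0.05],[0,0,0,0,0.03,-0.0004,0.05]]}}

```text
t: 5.08
tcp_pos: [0.3847, -0.3235, 0.121]
eef_rot: [-2.898, -1.178, 0.009]
force: [0.3, 0.6, -1.6]
gripper_width: 0.0654
```

```bash
python3 -c "
from h import *
std();e=get_image('scene');save(e,'x3',(310,110,450,230),5);d=get_image('wrist');save(d,'w4')"
```

```text
t 5.08 tcp_disp(mm) [ -0.4 173.5   6. ] toolx [ 1.     0.001 -0.   ] toolz [-0.     0.015 -1.   ] F_disp [ 0.7  0.2 -1.6] M [-0.06  0.02 -0.05] w 0.0654
```

View pics/w4.png

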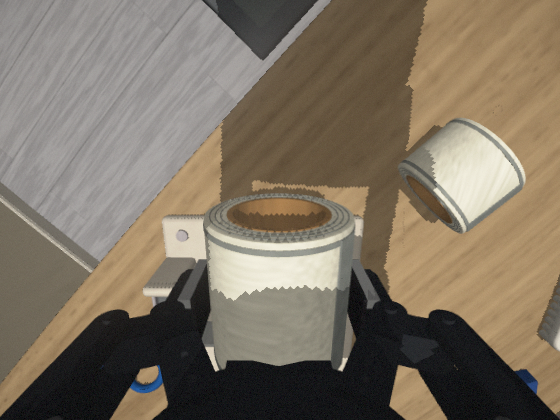

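>>> {"method": "servo_tool", "body": {"plan": [[0,0,0,0,0.008,-0.0001,0.05],[0,0,0,0,0.016,-0.0002,0.05],[0,0,0,0,0.024,-0.0003,0.05],[0,0,0,0,0.024,-0.0003,0.05]]}}

```text
t: 5.52
tcp_pos: [0.4011, -0.3404, 0.1209]
eef_rot: [-2.898, -1.178, 0.009]
force: [0.5, -0.5, -1.3]
gripper_width: 0.0653
```

```bash
python3 -c "
from h import *
std();print(get_state()['joint_positions'].round(2))"
```

```text
t 5.52 tcp_disp(mm) [ -0.4 149.9   5.9] toolx [ 1.     0.001 -0.   ] toolz [-0.     0.015 -1.   ] F_disp [ 0.  -0.7 -1.3] M [-0.03 -0.01  0.03] w 0.0653
[-0.85  0.14  1.72 -0.    1.29 -1.62]
```

>>> {"method": "servo_tool", "body": {"plan": [[0,0,0,0,0.02,-0.0003,0.05],[0,0,0,0,0.042,-0.0006,0.05],[0,0,0,0,0.066,-0.001,0.05],[0,0,0,0,0.09,-0.0013,0.05],[0,0,0,0,0.09,-0.0013,0.05]]}}

```text
t: 5.93
tcp_pos: [0.4649, -0.4061, 0.1203]
eef_rot: [-2.898, -1.178, 0.009]
force: [0.8, -1.4, -1.7]
gripper_width: 0.0656
```

```bash
python3 -c "
from h import *
std();print(get_state()['joint_positions'].round(2))"
```

```text
t 5.93 tcp_disp(mm) [-0.5 58.3  5.3] toolx [ 1.  0. -0.] toolz [-0.     0.014 -1.   ] F_disp [-0.4 -1.6 -1.7] M [-0.06 -0.05  0.02] w 0.0656
[-0.84  0.32  1.5  -0.    1.33 -1.61]
```

>>> {"method": "servo_tool", "body": {"plan": [[0,0,0,0,0.01,-0.0002,0.05],[0,0,0,0,0.016,-0.0003,0.05],[0,0,0,0,0.02,-0.0003,0.05],[0,0,0,0,0.022,-0.0003,0.05],[0,0,0,0,0.022,-0.0003,0.05]]}}

```text
t: 6.35
tcp_pos: [0.4783, -0.4196, 0.1207]
eef_rot: [-2.897, -1.178, 0.009]
force: [-1.2, -0.3, -2.2]
gripper_width: 0.0652
```

```bash
python3 -c "
from h import *
std()"
```

```text
t 6.35 tcp_disp(mm) [-0.2 39.3  5.7] toolx [ 1.     0.001 -0.   ] toolz [-0.     0.016 -1.   ] F_disp [-1.1  0.6 -2.2] M [ 0.04 -0.03  0.03] w 0.0652
```

>>> {"method": "servo_tool", "body": {"plan": [[0,0,0,0,0.002,0,0.05],[0,0,0,0,0.004,0,0.05],[0,0,0,0,0.004,0,0.05]]}}

```text
t: 6.6
tcp_pos: [0.4796, -0.4208, 0.1202]
eef_rot: [-2.892, -1.176, 0.013]
force: [-14.3, 13.3, 3.7]
gripper_width: 0.065
```

```bash
python3 -c "
from h import *
std()"
```

```text
t 6.6 tcp_disp(mm) [-0.2 37.6  5.2] toolx [ 1.     0.001 -0.   ] toolz [-0.     0.021 -1.   ] F_disp [-1.  19.5  3.7] M [2.95 0.15 0.12] w 0.065
```

>>> {"method": "servo_tool", "body": {"plan": [[0,0,0,0,-0.003,0,0.05],[0,0,0,0,-0.003,0.002,0.07],[0,0,0,0,-0.003,0.002,0.085],[0,0,0,0,-0.003,0.002,0.085],[0,0,0,0,-0.003,-0.01,0.085]]}}

```text
t: 7.02
tcp_pos: [0.4786, -0.4198, 0.1291]
eef_rot: [-2.895, -1.177, 0.011]
force: [-0.2, 0.2, -0.4]
gripper_width: 0.0851
```

```bash
python3 -c "
from h import *
std()"
```

```text
t 7.02 tcp_disp(mm) [-0.2 39.  14.1] toolx [1.    0.001 0.   ] toolz [ 0.     0.018 -1.   ] F_disp [-0.   0.3 -0.4] M [ 0.04  0.04 -0.03] w 0.0851
```

Go up and retreat toward the narrow reel.

>>> {"method": "servo_tool", "body": {"plan": [[0.018,0,0,0,0,-0.04,0.085],[0.018,0,0,0,0,-0.075,0.085],[0.018,0,0,0,-0.02,-0.11,0.085],[0.018,0,0,0,-0.06,-0.11,0.085],[0.018,0,0,0,-0.08,-0.11,0.085]]}}

```text
t: 7.43
tcp_pos: [0.4235, -0.3631, 0.2452]
eef_rot: [-2.885, -1.173, 0.018]
force: [-0.3, 0.9, -0.3]
gripper_width: 0.0851
```

```bash
python3 -c "
from h import *
std();st();d=get_image('wrist');save(d,'w5');d=get_image('scene');save(d,'s5',(310,110,450,230),5);np.savez('s5.npz',Q=cloud(d));go(.448,-.2057,.14,-3)"
```

```text
t 7.43 tcp_disp(mm) [ -0.2 118.1 130.2] toolx [ 1.     0.001 -0.   ] toolz [-0.     0.029 -1.   ] F_disp [ 0.4  0.9 -0.3] M [-0.01 -0.01 -0.02] w 0.0851
t 7.43 tcp [ 0.4235 -0.3631  0.2452] yaw 44.25 z [-0.0207  0.0208 -0.9996] F [-0.3  0.9 -0.3] M [ 0.   -0.01 -0.02] w 0.0851 q [-0.85  0.14  1.47 -0.    1.56 -1.62]
t 7.53 turn [-0.029   0.0129  0.8247] shift [ 0.1273 -0.0919  0.1072] F [ 0.3 -0.8 -0.1] w 0.0849
```

View pics/w5.png

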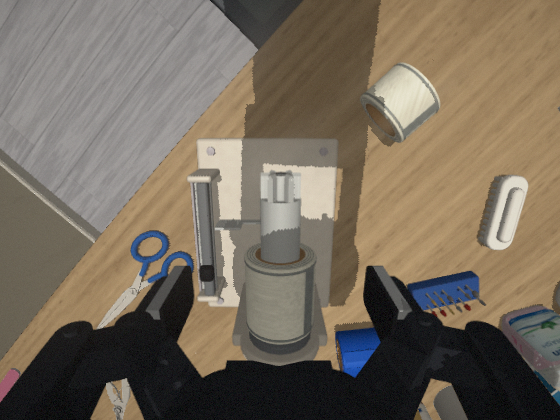

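View pics/s5.png

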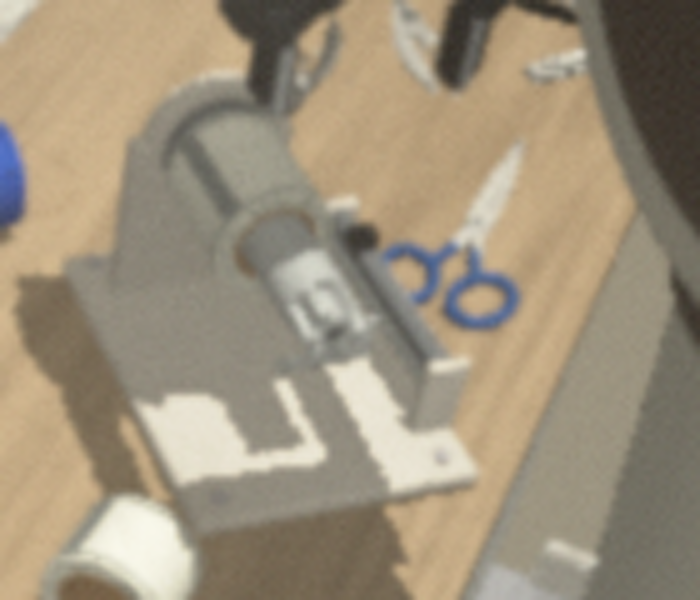

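```bash
python3 -c "
from h import *
from fit2 import *
d=get_image('wrist');Q=cloud(d);save(d,'w5z',(240,150,320,260),7)
r=reelfit(Q,ROOT+AX*.04-[0,0,.0025],box=(.045,.036));print('wide',(dsp(r[0])*1e3).round(1),(dsp(r[5])*1e3).round(1),r[1:5])
r=reelfit(Q,ROOT+AX*.105,r=.018,box=(.022,.022));print('spin',(dsp(r[0])*1e3).round(1),r[1:5])
r=reelfit(Q,[.448,-.2057,.033],box=(.04,.036),x0yaw=1.52);print('narrow',r)
"
```

```text
wide [ 1.6 35.9 -2.6] [ 1.6 76.3 -2.8] (array([134.16957763,  -0.30577897]), np.float64(0.08095788879488625), np.float64(0.0004297983195424293), 5609)
spin [  1.6 104.9  -0.3] (array([133.92779242,  -0.18726747]), np.float64(0.04357740805971917), np.float64(0.00033403342829163227), 1934)
narrow (array([ 0.44947464, -0.20729331,  0.03288981]), array([86.36475035,  0.36155125]), np.float64(0.049959023675607866), np.float64(0.0004878929012291644), 3387, array([ 0.45105843, -0.18236456,  0.03304743]))
```

View pics/w5z.png

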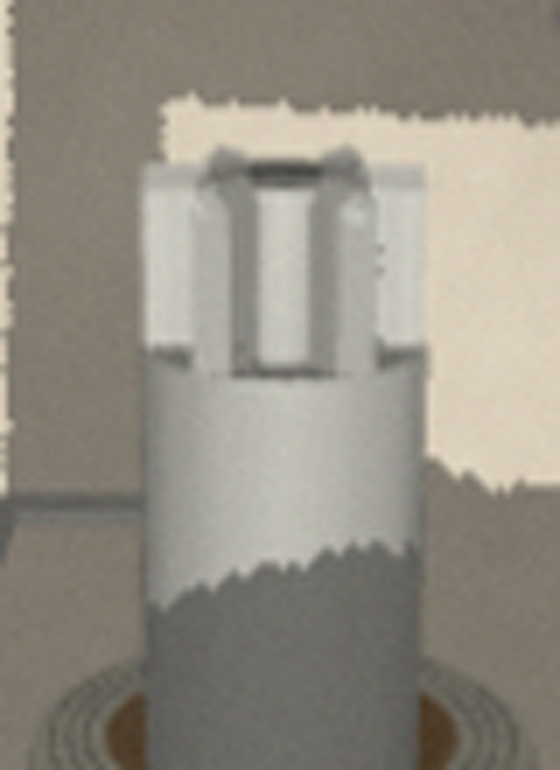

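```bash
python3 -c "
from h import *
go(.4487,-.2063,.12,-3.4)"
```

```text
t 7.58 turn [-0.029   0.0131  0.8315] shift [ 0.1275 -0.0917  0.1267] F [-0.1 -0.2  0.1] w 0.0848
```

>>> {"method": "servo_tool", "body": {"plan": [[-0.029,0.013,0.83,0.127,-0.092,0.127,0.085],[-0.029,0.013,0.83,0.127,-0.092,0.127,0.085],[-0.029,0.013,0.83,0.127,-0.092,0.127,0.085],[-0.029,0.013,0.83,0.127,-0.092,0.127,0.085],[-0.029,0.013,0.83,0.127,-0.092,0.127,0.085]]}}

```text
t: 8.0
tcp_pos: [0.4487, -0.2058, 0.1174]
eef_rot: [-3.123, -0.232, 0.007]
force: [0.6, -0.5, 0.2]
gripper_width: 0.085
```

```bash
python3 -c "
from h import *
go(.4487,-.2063,.12,-3.4)"
```

```text
t 8.0 turn [-0.0094  0.0047  0.2076] shift [-0.0001  0.0005 -0.0026] F [ 0.6 -0.5  0.2] w 0.085
```

>>> {"method": "servo_tool", "body": {"plan": [[-0.009,0.005,0.208,0,0,0,0.085],[-0.009,0.005,0.208,0,0,0.02,0.085],[-0.009,0.005,0.208,0,0,0.05,0.085],[-0.009,0.005,0.208,0,0,0.077,0.085],[-0.009,0.005,0.208,0,0,0.077,0.085]]}}

```text
t: 8.42
tcp_pos: [0.4466, -0.2055, 0.0374]
eef_rot: [-3.137, 0.084, 0.008]
force: [-1.0, 0.3, -0.9]
gripper_width: 0.0849
```

```bash
python3 -c "
from h import *
d=get_image('wrist');save(d,'w6')
go(.4487,-.2063,.04,-3.4)"
```

```text
t 8.47 turn [-0.0025  0.0035  0.0059] shift [ 0.0013  0.0001 -0.    ] F [0.1 0.7 0.8] w 0.0849
```

View pics/w6.png

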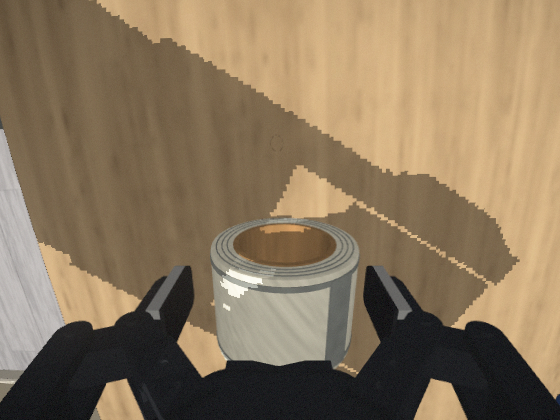

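>>> {"method": "servo_tool", "body": {"plan": [[-0.002,0.003,0.006,0.0015,0,0,0.07],[-0.002,0.003,0.006,0.0015,0,0,0.05],[-0.002,0.003,0.006,0.0015,0,0,0.05],[-0.002,0.003,0.006,0.0015,0,0,0.05],[-0.002,0.003,0.006,0.0015,0,0,0.05]]}}

```text
t: 8.88
tcp_pos: [0.4505, -0.2073, 0.0434]
eef_rot: [3.137, -0.094, 0.009]
force: [0.5, -0.3, 8.5]
gripper_width: 0.0652
```

```bash
python3 -c "
from h import *
st()"
```

```text
t 8.88 tcp [ 0.4505 -0.2073  0.0434] yaw -3.42 z [ 0.0059 -0.0037 -1.    ] F [ 0.5 -0.3  8.5] M [ 0.04 -0.08  0.08] w 0.0652 q [-0.59  0.16  1.88  0.    1.1  -0.53]
```

>>> {"method": "servo_tool", "body": {"plan": [[0,0,0,0,0,-0.01,0.05],[0,0,0,0,0,-0.035,0.05],[0,0,0,0,0,-0.07,0.05],[0,0,0,0,0,-0.1,0.05],[0,0,0,0,0,-0.1,0.05]]}}

```text
t: 9.3
tcp_pos: [0.451, -0.2076, 0.1486]
eef_rot: [3.134, -0.093, 0.017]
force: [0.1, -0.2, -0.1]
gripper_width: 0.0648
```

```bash
python3 -c "
from h import *
p=ROOT+AX*.205+BX*.0005;print(p);go(p[0],p[1],.135,44.2)"
```

```text
[ 0.36333961 -0.30028474  0.115     ]
t 9.3 turn [ 0.0104 -0.0078 -0.8309] shift [-0.0822  0.0977  0.0133] F [ 0.1 -0.2 -0.1] w 0.0648
```

>>> {"method": "servo_tool", "body": {"plan": [[0.01,-0.008,-0.83,-0.082,0.098,0.012,0.05],[0.01,-0.008,-0.83,-0.082,0.098,0.012,0.05],[0.01,-0.008,-0.83,-0.082,0.098,0.012,0.05],[0.01,-0.008,-0.83,-0.082,0.098,0.012,0.05],[0.01,-0.008,-0.83,-0.082,0.098,0.012,0.05]]}}

```text
t: 9.72
tcp_pos: [0.359, -0.3017, 0.1298]
eef_rot: [-3.04, -0.78, 0.005]
force: [0.1, -0.8, -1.5]
gripper_width: 0.0649
```

```bash
python3 -c "
from h import *
p=ROOT+AX*.205+BX*.0005;print(p);go(p[0],p[1],.126,44.2)"
```

```text
[ 0.36333961 -0.30028474  0.115     ]
t 9.72 turn [-0.0045  0.0019 -0.2692] shift [0.0045 0.0009 0.0038] F [ 0.1 -0.8 -1.5] w 0.0649
```

>>> {"method": "servo_tool", "body": {"plan": [[-0.004,0.002,-0.269,0.0045,0.001,0.0035,0.05],[-0.004,0.002,-0.269,0.0045,0.001,0.0035,0.05],[-0.004,0.002,-0.269,0.0045,0.001,0.0035,0.05],[-0.004,0.002,-0.269,0.0045,0.001,0.0035,0.05]]}}

```text
t: 10.05
tcp_pos: [0.3659, -0.2981, 0.1264]
eef_rot: [-2.914, -1.174, -0.002]
force: [0.3, 0.3, -0.7]
gripper_width: 0.0646
```

```bash
python3 -c "
from h import *
from fit2 import *
std()
d=get_image('wrist');save(d,'w7');s=get_state()
r=reelfit(cloud(d),s['tcp_pos']-[0,0,.0105],box=(.06,.036));print((dsp(r[0])*1e3).round(1),(dsp(r[5])*1e3).round(1),r[1:5])
p=ROOT+AX*.195+BX*.0005;go(p[0],p[1],.1255,44.2)"
```

```text
t 10.05 tcp_disp(mm) [  3.8 204.8  11.4] toolx [ 1.    -0.006  0.001] toolz [ 0.001  0.    -1.   ] F_disp [ 0.4 -0.  -0.7] M [ 0.   -0.01 -0.04] w 0.0646
[  4.1 205.8   0.9] [  4.3 230.2   0.4] (array([133.87288297,  -1.14721639]), np.float64(0.04865229305073493), np.float64(0.00043812792650099394), 14560)
t 10.1 turn [-0.0002 -0.0012 -0.0073] shift [-0.0033  0.0098  0.0009] F [ 0.4 -0.1 -0.6] w 0.0649
```

View pics/w7.png

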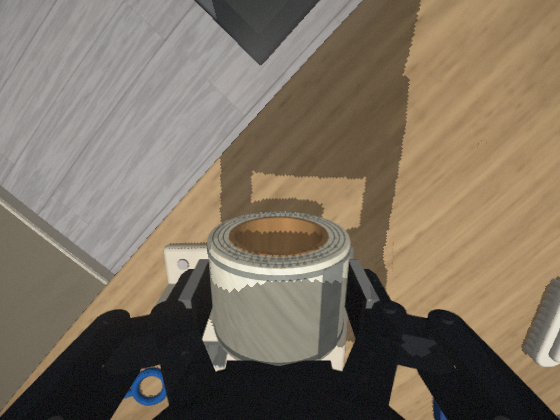

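>>> {"method": "servo_tool", "body": {"plan": [[0.02,0,-0.006,-0.0034,0,0.001,0.05],[0.02,0,-0.006,-0.0034,0,0.001,0.05],[0.02,0,-0.006,-0.0034,0.01,0.001,0.05],[0.02,0,-0.006,-0.0034,0.02,0.001,0.05],[0.02,0,-0.006,-0.0034,0.02,0.001,0.05]]}}

```text
t: 10.52
tcp_pos: [0.3786, -0.3163, 0.1248]
eef_rot: [-2.892, -1.177, 0.01]
force: [0.3, 0.1, -2.0]
gripper_width: 0.0646
```

```bash
python3 -c "
from h import *
from fit2 import *
std()
d=get_image('wrist');s=get_state()
r=reelfit(cloud(d),s['tcp_pos']-[0,0,.0105],box=(.06,.036));print((dsp(r[0])*1e3).round(1),(dsp(r[5])*1e3).round(1),r[1:5])
"
```

```text
t 10.52 tcp_disp(mm) [  0.3 182.9   9.8] toolx [1.    0.002 0.001] toolz [ 0.001  0.02  -1.   ] F_disp [ 0.3 -0.1 -2. ] M [-0.01 -0.06 -0.03] w 0.0646
[  0.6 184.2  -0.7] [  0.5 208.5  -0.7] (array([ 1.34252451e+02, -3.89707198e-02]), np.float64(0.048608568179473476), np.float64(0.0004561932229567439), 14625)
```

>>> {"method": "servo_tool", "body": {"plan": [[0,0,0,0,0.008,-0.0007,0.05],[0,0,0,0,0.018,-0.0009,0.05],[0,0,0,0,0.028,-0.001,0.05],[0,0,0,0,0.036,-0.0012,0.05],[0,0,0,0,0.036,-0.0012,0.05]]}}

```text
t: 10.98
tcp_pos: [0.4035, -0.3417, 0.125]
eef_rot: [-2.891, -1.178, 0.01]
force: [0.6, -0.7, -0.6]
gripper_width: 0.0649
```

>>> {"method": "servo_tool", "body": {"plan": [[0,0,0,0,0.01,-0.0002,0.05],[0,0,0,0,0.022,-0.0004,0.05],[0,0,0,0,0.035,-0.0007,0.05],[0,0,0,0,0.035,-0.0007,0.05]]}}

```text
t: 11.32
tcp_pos: [0.4282, -0.367, 0.1251]
eef_rot: [-2.892, -1.178, 0.01]
force: [-0.1, 0.5, -1.2]
gripper_width: 0.0647
```

```bash
python3 -c "
from h import *
std()
"
```

```text
t 11.32 tcp_disp(mm) [  0.5 112.   10.1] toolx [1.    0.002 0.001] toolz [ 0.001  0.02  -1.   ] F_disp [ 0.3  0.4 -1.2] M [-0.01 -0.01 -0.02] w 0.0647
```

>>> {"method": "servo_tool", "body": {"plan": [[0,0,0,0,0.005,-0.0001,0.05],[0,0,0,0,0.009,-0.0002,0.05],[0,0,0,0,0.012,-0.0002,0.05],[0,0,0,0,0.013,-0.0002,0.05],[0,0,0,0,0.013,-0.0002,0.05]]}}

```text
t: 11.73
tcp_pos: [0.436, -0.3749, 0.1251]
eef_rot: [-2.891, -1.178, 0.01]
force: [1.0, 0.1, -1.2]
gripper_width: 0.0649
```

```bash
python3 -c "
from h import *
std()
"
```

```text
t 11.73 tcp_disp(mm) [  0.6 100.8  10.1] toolx [1.    0.003 0.001] toolz [ 0.001  0.021 -1.   ] F_disp [ 0.8 -0.6 -1.2] M [-0.06 -0.03 -0.04] w 0.0649
```

>>> {"method": "servo_tool", "body": {"plan": [[0,0,0,0,0.002,0,0.05],[0,0,0,0,0.004,0,0.05],[0,0,0,0,0.004,0,0.05]]}}

```text
t: 11.98
tcp_pos: [0.4376, -0.3763, 0.1245]
eef_rot: [-2.886, -1.177, 0.013]
force: [-11.8, 13.3, 2.4]
gripper_width: 0.0647
```

```bash
python3 -c "
from h import *
std()
"
```

```text
t 11.98 tcp_disp(mm) [ 0.8 98.7  9.5] toolx [1.    0.003 0.001] toolz [ 0.001  0.026 -1.   ] F_disp [ 0.8 17.7  2.4] M [2.46 0.03 0.06] w 0.0647
```

Home against the wide reel (18 N). Release and go up.

>>> {"method": "servo_tool", "body": {"plan": [[0,0,0,0,-0.003,0,0.05],[0,0,0,0,-0.003,0.002,0.07],[0,0,0,0,-0.003,0.002,0.085],[0,0,0,0,-0.003,0.002,0.085],[0,0,0,0,-0.003,-0.01,0.085]]}}

```text
t: 12.4
tcp_pos: [0.4364, -0.3752, 0.1336]
eef_rot: [-2.888, -1.177, 0.012]
force: [0.8, -0.1, 0.2]
gripper_width: 0.0848
```

>>> {"method": "servo_tool", "body": {"plan": [[0,0,0,0,0,-0.035,0.085],[0,0,0,0,0,-0.07,0.085],[0,0,0,0,-0.02,-0.09,0.085],[0,0,0,0,-0.04,-0.09,0.085],[0,0,0,0,-0.04,-0.09,0.085]]}}

```text
t: 12.82
tcp_pos: [0.4092, -0.3474, 0.2288]
eef_rot: [-2.894, -1.18, 0.009]
force: [-0.1, -0.2, -0.2]
gripper_width: 0.085
```

```bash
python3 -c "
from h import *
from fit2 import *
std();d=get_image('wrist');Q=cloud(d);save(d,'w8');save(d,'w8z',(230,130,330,260),6)
r=reelfit(Q,ROOT+AX*.1-[0,0,.0025],box=(.045,.036));print('narrow',(dsp(r[0])*1e3).round(1),(dsp(r[5])*1e3).round(1),r[1:5])
r=reelfit(Q,ROOT+AX*.135,r=.017,box=(.022,.022));print('spin',(dsp(r[0])*1e3).round(1),r[1:5])
go(.4505,.0405,.14,-18)"
```

```text
t 12.82 tcp_disp(mm) [  0.5 139.3 113.8] toolx [1.    0.003 0.001] toolz [ 0.001  0.018 -1.   ] F_disp [-0.2 -0.  -0.2] M [ 0.03  0.01 -0.01] w 0.085
narrow [ 1.5 90.9 -2.6] [  1.4 126.5  -2.9] (array([134.45469961,  -0.52449655]), np.float64(0.07137164055355263), np.float64(0.0004170964352717896), 6153)
spin [  1.3 134.6  -2. ] (array([132.78924921, -19.84755097]), np.float64(0.0312572027768446), np.float64(0.0019495850459448003), 1670)
t 12.87 turn [-0.017   0.0089  1.0883] shift [ 0.3006 -0.2478  0.0928] F [-0.2 -0.4 -1.4] w 0.085
```

View pics/w8.png

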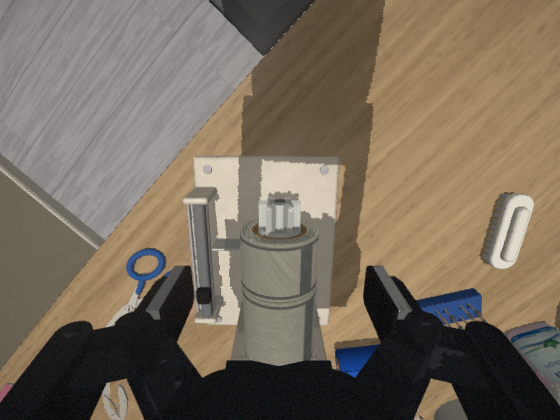

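View pics/w8z.png

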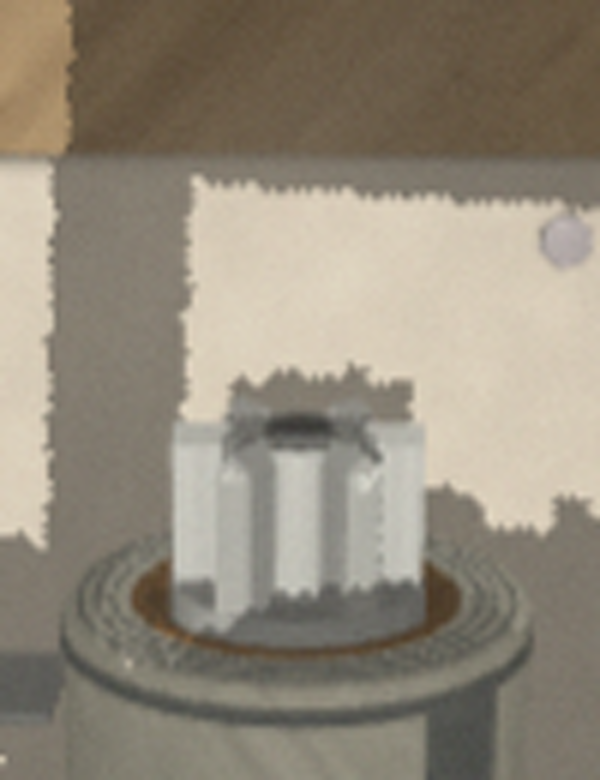

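>>> {"method": "servo_tool", "body": {"plan": [[-0.017,0.009,1.09,0.25,-0.248,0.0,0.085],[-0.017,0.009,1.09,0.25,-0.248,0.0,0.085],[-0.017,0.009,1.09,0.25,-0.248,0.0,0.085],[-0.017,0.009,1.09,0.25,-0.248,0.0,0.085],[-0.017,0.009,1.09,0.25,-0.248,0.0,0.085]]}}

```text
t: 13.28
tcp_pos: [0.4137, -0.1561, 0.2294]
eef_rot: [-3.116, -0.305, 0.006]
force: [0.7, 0.2, 0.8]
gripper_width: 0.0848
```

```bash
python3 -c "
from h import *
go(.4505,.0405,.16,-18)"
```

```text
t 13.28 turn [-0.0098  0.0057  0.5094] shift [ 0.0744 -0.1849  0.0712] F [0.7 0.2 0.8] w 0.0848
```

>>> {"method": "servo_tool", "body": {"plan": [[-0.01,0.005,0.51,0.074,-0.185,0.04,0.085],[-0.01,0.005,0.51,0.074,-0.185,0.04,0.085],[-0.01,0.005,0.51,0.074,-0.185,0.04,0.085],[-0.01,0.005,0.51,0.074,-0.185,0.04,0.085],[-0.01,0.005,0.51,0.074,-0.185,0.04,0.085]]}}

```text
t: 13.7
tcp_pos: [0.4443, 0.0078, 0.1974]
eef_rot: [3.106, -0.468, -0.001]
force: [0.9, 0.6, 0.5]
gripper_width: 0.0853
```

```bash
python3 -c "
from h import *
from fit2 import *
d=get_image('wrist');Q=cloud(d);save(d,'w9')
r=reelfit(Q,[.4505,.0405,.028],r=.0283,box=(.035,.03),x0yaw=1.25);print(r)
st();go(.4505,.0405,.12,-18)"
```

```text
(array([0.45139538, 0.04047176, 0.02801503]), array([73.24466796, -2.60908514]), np.float64(0.041877556580823025), np.float64(0.0007225223982296192), 2717, array([0.45742547, 0.06050078, 0.02706186]))
t 13.75 tcp [0.4444 0.0128 0.1961] yaw -17.82 z [-0.0016  0.0024 -1.    ] F [-2.   2.7 -2.4] M [ 0.05  0.04 -0.02] w 0.0852 q [-0.15 -0.1   1.81  0.    1.43  0.16]
t 13.75 turn [-0.0018  0.0023  0.0031] shift [-0.0025 -0.0281  0.0761] F [-2.   2.7 -2.4] w 0.0852
```

View pics/w9.png

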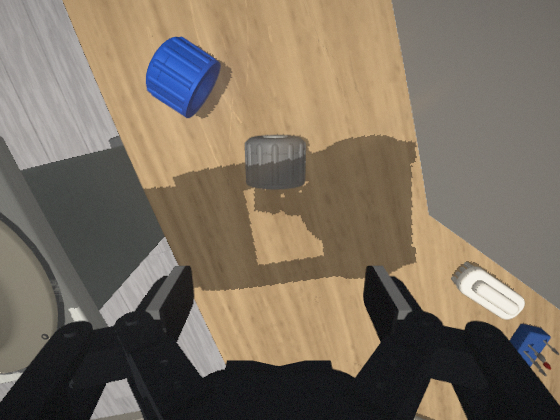

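>>> {"method": "servo_tool", "body": {"plan": [[-0.002,0.002,-0.006,-0.002,-0.028,0.03,0.085],[-0.002,0.002,-0.006,-0.0015,-0.028,0.07,0.085],[-0.002,0.002,-0.006,-0.0015,-0.028,0.1,0.085],[-0.002,0.002,-0.006,-0.0015,-0.028,0.1,0.085],[-0.002,0.002,-0.006,-0.0015,-0.028,0.1,0.085]]}}

```text
t: 14.17
tcp_pos: [0.4503, 0.0337, 0.0971]
eef_rot: [3.107, -0.45, -0.003]
force: [0.4, -0.4, 1.3]
gripper_width: 0.085
```

```bash
python3 -c "
from h import *
from fit2 import *
d=get_image('wrist');Q=cloud(d);save(d,'w10')
r=reelfit(Q,[.4505,.0405,.028],r=.0283,box=(.035,.03),x0yaw=1.25);print(r)
st();go(.4512,.0405,.036,-17.3)"
```

```text
(array([0.45127875, 0.0404779 , 0.02801191]), array([73.14840687, -3.35128296]), np.float64(0.04287461252589542), np.float64(0.0007603895752493518), 5915, array([0.45748266, 0.06095958, 0.02675874]))
t 14.22 tcp [0.4512 0.0335 0.0985] yaw -16.49 z [ 7.0e-04 -2.3e-03 -1.0e+00] F [ 1.2 -0.4  1.7] M [ 0.01  0.   -0.01] w 0.085 q [-0.1   0.    1.92 -0.    1.22  0.19]
t 14.22 turn [ 0.002  -0.0013  0.0142] shift [-0.0021 -0.0069  0.0625] F [ 1.2 -0.4  1.7] w 0.085
```

View pics/w10.png

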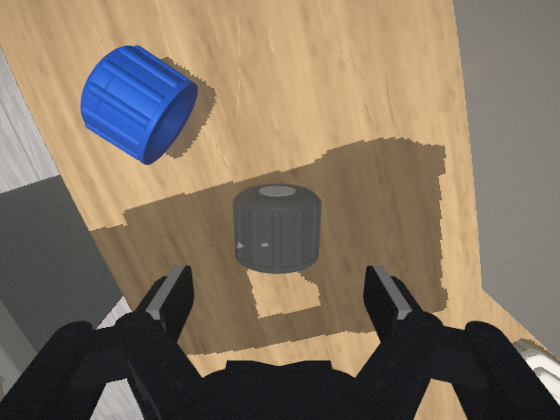

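>>> {"method": "servo_tool", "body": {"plan": [[0.002,-0.001,0.012,-0.002,-0.007,0.03,0.085],[0.002,-0.001,0.012,-0.002,-0.007,0.062,0.085],[0.002,-0.001,0.012,-0.002,-0.007,0.062,0.085],[0.002,-0.001,0.012,-0.002,-0.007,0.062,0.07],[0.002,-0.001,0.012,-0.002,-0.007,0.062,0.045]], "grip_force": 60}}

```text
t: 14.63
tcp_pos: [0.4519, 0.0405, 0.0377]
eef_rot: [-3.106, 0.469, -0.004]
force: [0.5, 0.1, 0.7]
gripper_width: 0.0633
```

>>> {"method": "servo_tool", "body": {"plan": [[0,0,0,0,0,0,0.045],[0,0,0,0,0,0,0.045],[0,0,0,0,0,0,0.045]]}}

```text
t: 14.88
tcp_pos: [0.4519, 0.0406, 0.038]
eef_rot: [-3.106, 0.469, -0.005]
force: [-4.3, -1.5, 14.4]
gripper_width: 0.0567
```

```bash
python3 -c "
from h import *
d=get_image('wrist');save(d,'w11');st()"
```

```text
t 14.93 tcp [0.4518 0.0406 0.038 ] yaw -17.17 z [ 3.4e-03 -4.0e-04 -1.0e+00] F [-4.4 -0.5 13.9] M [-0.05  0.74 -0.05] w 0.0567 q [-0.08  0.08  1.98 -0.    1.08  0.22]
```

View pics/w11.png

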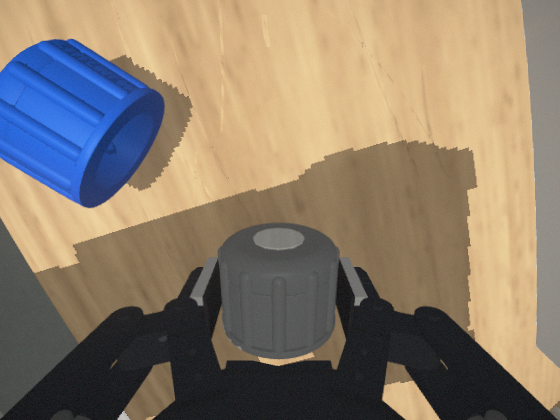

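>>> {"method": "servo_tool", "body": {"plan": [[0,0,0,0,0,-0.01,0.045],[0,0,0,0,0,-0.035,0.045],[0,0,0,0,0,-0.07,0.045],[0,0,0,0,0,-0.11,0.045]]}}

```text
t: 15.27
tcp_pos: [0.4498, 0.0408, 0.1475]
eef_rot: [3.106, -0.469, -0.001]
force: [1.2, -0.1, -1.1]
gripper_width: 0.0568
```

```bash
python3 -c "
from h import *
p=ROOT+AX*.215+BX*.0007;go(p[0],p[1],.145,44.2)"
```

```text
t 15.27 turn [-2.0000e-04  8.0000e-04 -1.0711e+00] shift [0.0094 0.3465 0.0026] F [ 1.2 -0.1 -1.1] w 0.0568
```

>>> {"method": "servo_tool", "body": {"plan": [[0,0,-1.07,0.009,0.346,0,0.045],[0,0,-1.07,0.009,0.346,0,0.045],[0,0,-1.07,0.009,0.346,0,0.045],[0,0,-1.07,0.009,0.346,0,0.045],[0,0,-1.07,0.009,0.346,0,0.045]]}}

```text
t: 15.68
tcp_pos: [0.4068, -0.1197, 0.1475]
eef_rot: [3.124, 0.312, 0.003]
force: [0.6, 0.3, -1.4]
gripper_width: 0.057
```

```bash
python3 -c "
from h import *
p=ROOT+AX*.215+BX*.0007;go(p[0],p[1],.135,44.2)"
```

```text
t 15.68 turn [ 0.0023 -0.0015 -0.5723] shift [-0.0836  0.1599  0.0126] F [ 0.6  0.3 -1.4] w 0.057
```

>>> {"method": "servo_tool", "body": {"plan": [[0,0,-0.57,-0.084,0.16,0.012,0.045],[0,0,-0.57,-0.084,0.16,0.012,0.045],[0,0,-0.57,-0.084,0.16,0.012,0.045],[0,0,-0.57,-0.084,0.16,0.012,0.045],[0,0,-0.57,-0.084,0.16,0.012,0.045]]}}

```text
t: 16.1
tcp_pos: [0.3586, -0.2825, 0.1362]
eef_rot: [2.944, 1.09, 0.001]
force: [1.1, -0.6, -2.0]
gripper_width: 0.0566
```

```bash
python3 -c "
from h import *
p=ROOT+AX*.215+BX*.0007;go(p[0],p[1],.124,44.2);std()"
```

```text
t 16.1 turn [ 0.0026  0.0001 -0.0625] shift [-0.0084  0.0065  0.0122] F [ 1.1 -0.6 -2. ] w 0.0566
t 16.1 tcp_disp(mm) [  9.5 221.   21.2] toolx [ 0.998 -0.062  0.   ] toolz [-0.    -0.003 -1.   ] F_disp [ 0.4 -1.2 -2. ] M [ 0.06 -0.02  0.03] w 0.0566
```

>>> {"method": "servo_tool", "body": {"plan": [[0.003,0,-0.062,-0.0085,0.006,0.012,0.045],[0.003,0,-0.062,-0.0085,0.006,0.012,0.045],[0.003,0,-0.062,-0.0085,0.006,0.012,0.045],[0.003,0,-0.062,-0.0085,0.006,0.012,0.045]]}}

```text
t: 16.43
tcp_pos: [0.357, -0.2904, 0.1233]
eef_rot: [-2.913, -1.171, 0.001]
force: [-0.3, 0.3, -1.5]
gripper_width: 0.0564
```

```bash
cat > capfit.py <<'E'
from h import *
from fit2 import *
std();d=get_image('wrist');Q=cloud(d);save(d,'wc');s=get_state()
r=reelfit(Q,s['tcp_pos']-[0,0,.009],r=.0285,box=(.04,.033));print('cap',(dsp(r[0])*1e3).round(1),(dsp(r[5])*1e3).round(1),r[1:5])
E
python3 capfit.py
```

```text
t 16.43 tcp_disp(mm) [  2.8 216.5   8.3] toolx [ 1.    -0.007  0.   ] toolz [ 0.     0.002 -1.   ] F_disp [ 0.   0.4 -1.5] M [-0.05  0.    0.  ] w 0.0564
cap [  3.  216.1  -1.9] [  3.2 237.5  -3.2] (array([133.5242432 ,  -3.59495277]), np.float64(0.042964872945105446), np.float64(0.0007787448248557285), 11638)
```

View pics/wc.png

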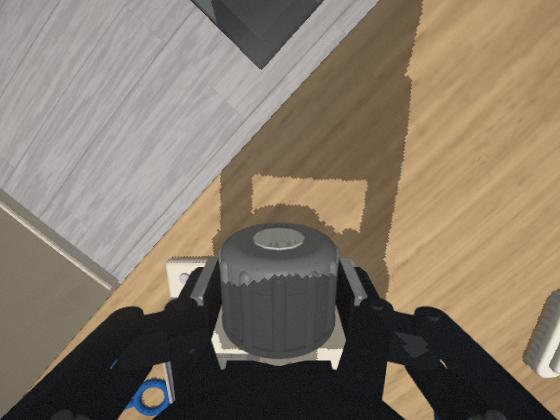

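>>> {"method": "servo_tool", "body": {"plan": [[0,0,-0.006,-0.002,0,-0.0015,0.045],[0,0,-0.006,-0.002,0.01,-0.0015,0.045],[0,0,-0.006,-0.002,0.025,-0.0015,0.045],[0,0,-0.006,-0.002,0.035,-0.0015,0.045],[0,0,-0.006,-0.002,0.035,-0.0015,0.045]]}}

```text
t: 16.9
tcp_pos: [0.3808, -0.3185, 0.1235]
eef_rot: [-2.908, -1.182, 0.001]
force: [1.1, 0.0, -1.1]
gripper_width: 0.0567
```

```bash
python3 capfit.py
```

```text
t 16.9 tcp_disp(mm) [  0.4 179.8   8.5] toolx [ 1.     0.001 -0.   ] toolz [-0.     0.002 -1.   ] F_disp [ 0.8 -0.7 -1.1] M [-0.03 -0.02  0.04] w 0.0567
cap [  0.4 179.3  -1.7] [  0.5 200.8  -3.1] (array([133.95056692,  -3.6345388 ]), np.float64(0.04305939370379672), np.float64(0.0007700170137022021), 11458)
```

>>> {"method": "servo_tool", "body": {"plan": [[0,0,0,0.0003,0.004,-0.0015,0.045],[0,0,0,0.0003,0.008,-0.0015,0.045],[0,0,0,0.0003,0.012,-0.0015,0.045],[0,0,0,0.0003,0.012,-0.0015,0.045]]}}

```text
t: 17.28
tcp_pos: [0.3884, -0.3262, 0.1249]
eef_rot: [-2.908, -1.182, 0.002]
force: [0.0, 0.1, -0.6]
gripper_width: 0.0566
```

```bash
python3 capfit.py
```

```text
t 17.28 tcp_disp(mm) [  0.4 169.    9.9] toolx [ 1.     0.001 -0.   ] toolz [-0.     0.003 -1.   ] F_disp [ 0.   0.  -0.6] M [-0.01 -0.01  0.03] w 0.0566
cap [  0.5 168.5  -0.3] [  0.6 190.   -1.7] (array([134.01966175,  -3.55311721]), np.float64(0.043014951266812304), np.float64(0.0007791410402384815), 11446)
```

>>> {"method": "servo_tool", "body": {"plan": [[0,0,0,0,0.003,0,0.045],[0,0,0,0,0.005,0,0.045],[0,0,0,0,0.007,0,0.045],[0,0,0,0,0.007,0,0.045]]}}

```text
t: 17.67
tcp_pos: [0.3931, -0.331, 0.1247]
eef_rot: [-2.908, -1.182, 0.002]
force: [-0.0, -0.4, -0.9]
gripper_width: 0.0564
```

```bash
python3 -c "
from h import *
std()"
```

```text
t 17.67 tcp_disp(mm) [  0.4 162.3   9.7] toolx [ 1.  0. -0.] toolz [-0.     0.003 -1.   ] F_disp [-0.3 -0.3 -0.9] M [-0.    0.01 -0.03] w 0.0564
```

>>> {"method": "servo_tool", "body": {"plan": [[0,0,0,0,0.002,0,0.045],[0,0,0,0,0.003,0,0.045],[0,0,0,0,0.003,0,0.045]]}}

```text
t: 17.92
tcp_pos: [0.3938, -0.3319, 0.1243]
eef_rot: [-2.904, -1.18, 0.005]
force: [-14.0, 10.5, 5.4]
gripper_width: 0.0566
```

```bash
python3 -c "
from h import *
std()"
```

```text
t 17.92 tcp_disp(mm) [  0.3 161.1   9.3] toolx [ 1.     0.001 -0.   ] toolz [-0.     0.008 -1.   ] F_disp [-2.7 17.3  5.4] M [2.53 0.35 0.  ] w 0.0566
```

>>> {"method": "servo_tool", "body": {"plan": [[0,-0.08,0,0.0008,-0.0005,0,0.045],[0,-0.16,0,0.0016,-0.0005,0.0001,0.045],[0,-0.24,0,0.0024,-0.0005,0.0003,0.045],[0,-0.24,0,0.0024,-0.0005,0.0003,0.045]]}}

```text
t: 18.25
tcp_pos: [0.397, -0.3299, 0.1241]
eef_rot: [2.809, 1.145, -0.347]
force: [0.9, 0.6, -2.1]
gripper_width: 0.0565
```

```bash
python3 -c "
from h import *
std();print(get_state()['joint_positions'].round(2))"
```

```text
t 18.25 tcp_disp(mm) [  4.  160.3   9.1] toolx [ 0.97   0.003 -0.242] toolz [-0.242  0.003 -0.97 ] F_disp [ 1.1 -0.2 -2.1] M [-0.02 -0.19  0.02] w 0.0565
[-0.7   0.15  1.73 -0.25  1.3  -1.4 ]
```

>>> {"method": "servo_tool", "body": {"plan": [[0,0,0,0,0.001,0,0.045],[0,0,0,0,0.002,0,0.045],[0,0,0,0,0.003,0,0.045],[0,0,0,0,0.003,0,0.045]]}}

```text
t: 18.58
tcp_pos: [0.3977, -0.3319, 0.1238]
eef_rot: [2.817, 1.144, -0.339]
force: [-2.9, 17.6, 0.6]
gripper_width: 0.0568
```

```bash
python3 -c "
from h import *
std()"
```

```text
t 18.58 tcp_disp(mm) [  3.1 158.4   8.8] toolx [ 0.972  0.001 -0.234] toolz [-0.234  0.007 -0.972] F_disp [10.1 14.7  0.6] M [ 2.17 -1.37 -0.37] w 0.0568
```

>>> {"method": "servo_tool", "body": {"plan": [[0,-0.06,0,0.001,-0.0015,0,0.045],[0,-0.12,0,0.0015,-0.0015,0.0001,0.045],[0,-0.12,0,0.0015,-0.001,0.0001,0.045]]}}

```text
t: 18.83
tcp_pos: [0.3987, -0.3311, 0.1235]
eef_rot: [2.749, 1.118, -0.504]
force: [1.0, 0.6, -0.8]
gripper_width: 0.0567
```

```bash
python3 -c "
from h import *
std()"
```

```text
t 18.83 tcp_disp(mm) [  4.4 158.2   8.5] toolx [ 0.936  0.002 -0.353] toolz [-0.353  0.004 -0.936] F_disp [ 1.1 -0.3 -0.8] M [-0.02 -0.31  0.03] w 0.0567
```

>>> {"method": "servo_tool", "body": {"plan": [[0,0,0,0,0.001,-0.0006,0.045],[0,0,0,0,0.002,-0.0006,0.045],[0,0,0,0,0.003,-0.0006,0.045],[0,0,0,0,0.004,-0.0006,0.045]]}}

```text
t: 19.17
tcp_pos: [0.4014, -0.3341, 0.1242]
eef_rot: [2.751, 1.118, -0.501]
force: [-0.3, 4.7, -8.2]
gripper_width: 0.0567
```

```bash
python3 -c "
from h import *
std()"
```

```text
t 19.17 tcp_disp(mm) [  4.2 154.2   9.2] toolx [ 0.936  0.001 -0.351] toolz [-0.351  0.004 -0.936] F_disp [ 3.   3.6 -8.2] M [ 0.58 -0.89 -0.13] w 0.0567
```

>>> {"method": "servo_tool", "body": {"plan": [[0,0,0,0.0003,0.002,0.0005,0.045],[0,0,0,0.0003,0.004,0.0005,0.045],[0,0,0,0.0003,0.006,0.0005,0.045],[0,0,0,0.0003,0.007,0.0005,0.045],[0,0,0,0.0003,0.007,0.0005,0.045]]}}

```text
t: 19.58
tcp_pos: [0.4068, -0.3392, 0.1239]
eef_rot: [2.749, 1.118, -0.502]
force: [-0.2, 0.7, -7.1]
gripper_width: 0.0571
```

```bash
python3 -c "
from h import *
std()"
```

```text
t 19.58 tcp_disp(mm) [  4.6 146.8   8.9] toolx [ 0.936  0.002 -0.352] toolz [-0.352  0.003 -0.936] F_disp [ 0.3  0.6 -7.1] M [ 0.03 -0.53 -0.  ] w 0.0571
```

>>> {"method": "servo_tool", "body": {"plan": [[0,0,0,0,0.0015,0.0003,0.045],[0,0,0,0,0.003,0.0003,0.045],[0,0,0,0,0.003,0.0003,0.045]]}}

```text
t: 19.83
tcp_pos: [0.4076, -0.3402, 0.1235]
eef_rot: [2.752, 1.118, -0.505]
force: [-12.9, 16.9, 3.3]
gripper_width: 0.0565
```

```bash
python3 -c "
from h import *
std();save(get_image('wrist'),'wd')"
```

```text
t 19.83 tcp_disp(mm) [  4.5 145.5   8.5] toolx [ 0.936  0.002 -0.353] toolz [-0.353  0.007 -0.936] F_disp [ 2.5 21.1  3.3] M [ 2.65 -0.27 -1.41] w 0.0565
```

View pics/wd.png

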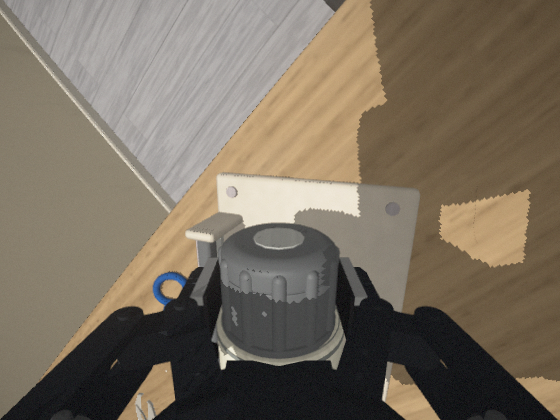

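>>> {"method": "servo_tool", "body": {"plan": [[0,0,0,0,-0.003,0,0.045],[0,0,0,0,-0.003,0,0.07],[0,0,0,0,-0.003,0,0.085],[0,0,0,0,-0.003,0,0.085],[0,0,0,0,-0.003,-0.01,0.085]]}}

```text
t: 20.3
tcp_pos: [0.4086, -0.3366, 0.1322]
eef_rot: [2.75, 1.118, -0.504]
force: [-0.7, 0.9, 0.1]
gripper_width: 0.0852
```

>>> {"method": "servo_tool", "body": {"plan": [[0,0,0,0,0,-0.03,0.085],[0,0,0,0,0,-0.07,0.085],[0,0,0,0,-0.01,-0.1,0.085],[0,0,0,0,-0.02,-0.13,0.085],[0,0,0,0,-0.02,-0.13,0.085]]}}

```text
t: 20.72
tcp_pos: [0.4298, -0.2895, 0.2613]
eef_rot: [2.744, 1.116, -0.494]
force: [0.3, -0.6, 1.5]
gripper_width: 0.0852
```

```bash
python3 -c "
from h import *
from fit2 import *
std();d=get_image('wrist');Q=cloud(d);save(d,'we')
r=reelfit(Q,ROOT+AX*.147-[0,0,.0025],r=.0285,box=(.024,.03));print('cap',(dsp(r[0])*1e3).round(1),(dsp(r[5])*1e3).round(1),r[1:5])
r=reelfit(Q,ROOT+AX*.1-[0,0,.0025],box=(.022,.036));print('narrow',(dsp(r[0])*1e3).round(1),(dsp(r[5])*1e3).round(1),r[1:5])
d=get_image('scene');save(d,'wf',(310,110,450,230),5);save(d,'wg')
"
```

```text
t 20.72 tcp_disp(mm) [ 55.7 166.4 146.3] toolx [ 0.937  0.    -0.35 ] toolz [-0.35  -0.005 -0.937] F_disp [-0.3 -0.7  1.5] M [ 0.   -0.17  0.04] w 0.0852
cap [  0.9 144.   -3. ] [  0.4 167.8  -5.5] (array([135.33453322,  -6.07523206]), np.float64(0.04792781808697573), np.float64(0.0008610632620364694), 2706)
narrow [ 1.9 99.9 -2.5] [  1.8 121.6  -2.6] (array([134.31841491,  -0.29314178]), np.float64(0.04349548335012889), np.float64(0.00033268015692125563), 2226)
```

View pics/we.png

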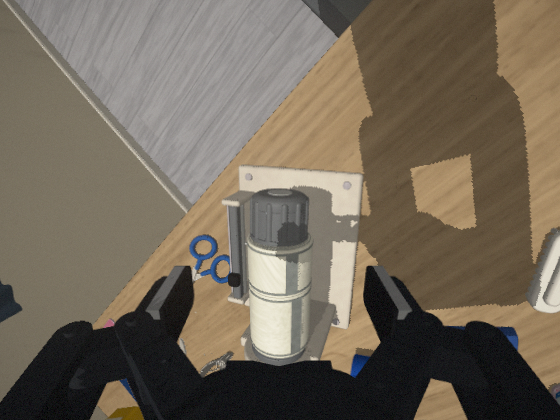

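View pics/wf.png

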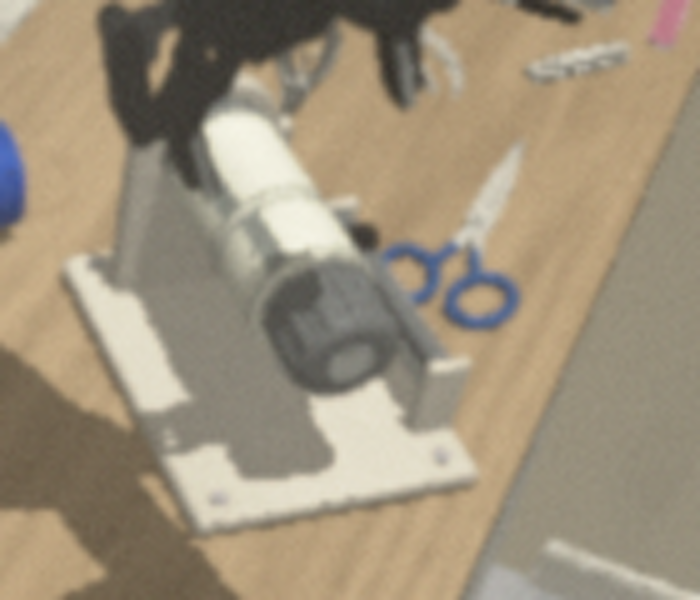

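```bash
python3 -c "
from h import *
from fit2 import *
for n in ['wrist','scene','top']:
    d=get_image(n);Q=cloud(d).reshape(-1,3)
    q=Q-ROOT;D=np.stack([q@BX,q@AX,q[:,2]],1)
    m=(np.hypot(D[:,0]-1,D[:,2]+2.5e-3)<.014)&(abs(D[:,1]-.168)<.008);P=D[m]
    if len(P)>20:
        c=P.mean(0);v=np.linalg.svd(P-c)[2][2];v*=np.sign(v[1]);print(n,'face',len(P),(c*1e3).round(1),v.round(3))
    for y0,y1 in [(.128,.160)]:
        e=[]
        for a0 in np.arange(y0,y1,.004):
            w=(abs(D[:,1]-a0)<.002)&(abs(D[:,0])<.03)&(D[:,2]>0)&(D[:,2]<.04)
            if w.sum()>5:e.append((round(a0*1e3),round(np.percentile(D[w,2],95)*1e3,1),int(w.sum())))
        print(n,e)
"
```

```text
wrist [(128, np.float64(27.4), 124), (132, np.float64(27.3), 279), (136, np.float64(27.0), 228), (140, np.float64(26.6), 237), (144, np.float64(26.6), 246), (148, np.float64(26.2), 248), (152, np.float64(26.3), 246), (156, np.float64(25.7), 245)]
scene [(128, np.float64(30.2), 19), (132, np.float64(30.0), 34), (136, np.float64(29.1), 33), (140, np.float64(28.3), 22), (144, np.float64(28.9), 31), (148, np.float64(29.3), 25), (152, np.float64(28.3), 30), (156, np.float64(27.8), 28)]
top [(156, np.float64(24.7), 10)]
```

```bash
python3 -c "
from h import *
std();print(ctrl.sign_off())"
```

```text
t 20.97 tcp_disp(mm) [ 53.6 166.7 139. ] toolx [ 0.936  0.002 -0.353] toolz [-0.353  0.004 -0.936] F_disp [-0.   0.2  0.4] M [-0.02 -0.17  0.02] w 0.085
the job is handed in; nothing more can be done
None
```

The dispenser is refilled and the job was handed in at t ≈ 21 s of the 64 s allowed. The hand-in itself reports no verdict.

- **Wide reel:** slid on until it met the back flange at about 19 N, with its centre about 37.6 mm from the root.
- **Narrow reel:** pushed up against the wide reel at about 18 N, centre about 99–100 mm.
- **End cap:** it stopped on the ribs at about 161 mm with 17 N. I turned it about 20° under light pressure until it dropped past 158 mm, then pushed it to the narrow reel at about 21 N and let go. The highest force I read while turning was about 18 N, far below the 80 N limit.

**Last checks:**
- The pictures show both reels and the cap home in line.
- The cap's end face is at about 168 mm, which puts its centre at about 146 mm.
- All three are 1–2 mm sideways and 2.5–3 mm below the axis.
- The gripper was well clear of everything.
- The bystanders were never approached, but I did not measure them again.

**One disagreement:** the camera fit put the cap 3 to 6° nose-down, close to the 6° limit. The same fit gave about 3° when the cap lay flat on the table. I took it as an effect of the rounded end rather than a real tilt.

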